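Load a slide carrier under the sprung clips of a sloping viewing stand

TASK

Load the blue-framed slide carrier into the sloping viewing stand: lay it on the bed and slide it up the slope, glass end first, under both sprung clips until it is fully home against the stops and both clips have snapped down into the grooves of its frame, then let go of it. Leave the orange carrier and the yellow tub where they are.

Things in the scene. Friction and masses are not known exactly. Their poses are not given: they have to be found in the camera images.
- blue_carrier_grip (a point): Blue slide carrier to load: flat frame 120x76x7 mm with glass window; on its tail stands a black grip block, 36 mm along, 24 mm wide (pinch across this), 7 to 43 mm above the underside. The point is in the block's middle, 31 mm above the underside, 18 mm from the tail edge. x: along the carrier to its leading (glass) edge, 102 mm ahead; y: across; z: up out of the frame. 0.11 to 0.23 kg
- blue_carrier_nose (a point): Middle of the blue carrier's leading edge, at its underside; same axes. The top of the last 20 mm is bevelled down to 1 mm. Each side strip of the frame (20 mm wide) has a groove across it, 4 mm deep and 16 mm long, that begins 35 mm behind this edge; the clips snap into these two grooves.
- orange_carrier_grip (a point): The same point on an identical carrier with an orange frame, which stays where it is.
- bed: Grey bed of the fixed viewing stand, sloping 25 degrees. Origin on its surface, mid-way along the foot of the two black stops (10 mm high). x: straight up the slope (sliding direction); y: left; z: square off the bed. Surface from x = -190 (low end, 28 mm above the worktop) to +45 mm, 110 mm wide. A carrier that is home has its nose at the origin and its grip point at x -102, y 0, z 31 mm.
- bed_mouth (a point): Point on the bed surface's centre line, 68 mm down the slope from the stops; same axes as the bed. With its nose below this point a carrier can be laid down clear of the clips. Rails 8 mm high, from 7 mm below here up to the stops, leave 4 mm play each side of the carrier; their ends flare outward 17 mm further down.
- clip_line (a point): Point on the bed's centre line, 40 mm below the stops, midway between the toes of the two sprung clips (28 mm left and right of it, 10 mm wide). Their upturned lips reach 24 mm down the slope and 14 mm above the bed. A small lamp head hangs about 130 mm off the bed, above the clips' pivots.
- clip_left (a joint): Angle of the left sprung steel clip (bed y = +28 mm), pivoted 70 mm up the slope from its toe; grows as the toe lifts. 0: empty, toe 1 mm above the bed; about 0.086: riding on the frame's top; about 0.03: snapped down in the groove. The toe presses with 0.7 to 1.4 N; pushing under both clips takes about 3 to 6 N.
- clip_right (a joint): The same for the clip on the right (bed y = -28 mm).
- tub_mid (a point): Yellow round tub, 89 mm across, 52 mm high; this point is at its middle, half-way up. A bystander.

How it is judged:
By the outcome, as a careful person would: the job done as asked, in the order asked, and still so for the second after the job is handed in, with the robot touching nothing.
It also fails if it takes over 42 s, if anything falls off the work surface, if the arm or the gripper's body presses on something with over 40 N, if the wrist force passes 120 N, or if a joint passes its speed limit or range.

ROBOT

A 6-joint arm with a two-finger parallel gripper is mounted at the origin on a cart in front of the work surface, level with it; the furniture and walls round the work are solid. World frame = base frame: x ahead of the robot, y to its left, z up, the work surface at z = 0. Lengths are in mm, angles in rad, forces in N, time in s.
With the tool pointing down it reaches from about 350 to 875 mm from the base axis. Payload 4.2 kg.
Tool frame: the origin (TCP) lies at the very end of the fingers, on their centre line; the grasp point (between the pads) lies arm.grip_point_offset behind it (arm.grip_point_offset is the distance from the TCP to the grasp point, in mm); z points along the fingers, y is the line along which they close (so a half turn about z gives the same grasp; the last joint's range is limited). The gripper opens to 85 mm and grips with 20 to 120 N. Pads are 22 mm wide; open, the fingers measure 114 mm over their backs; the gripper's body (76 mm by 85 mm) begins 54 mm behind the grasp point. The pads swing forward as they close: fully open they stand 13 mm farther back than shut.
Start: joints at [-1.014, 0.385, 0.008, 0, -1.194, -0.259], TCP at [183.402, -597.464, 196.112] pointing down, gripper open.
Joint ranges: [-3.14, 3.14], [-1.21, 2.06], [-1.07, 1.41], [-3.16, 2.05], [-2.99, -0.16], [-3.1, 3.1]. Speed limits (rad/s): [2.79, 2.79, 3.14, 3.14, 3.14, 3.14].

INTERFACE

Orientations are given as a unit quaternion [x, y, z, w].
In Python, from bench import arm, cams, ticket gives the robot as it stands.
- The arm moves only by the tool servo_tool, never from a script. Its argument "commands" is a list that holds one entry, the list of rows, each a list of 7 numbers: the closure in counts, from 0 (fully open) to 255 (shut), then the shift along the tool's x, y, z in m, then the turn, a rotation vector about the tool's x, y, z in degrees. In form: [[[grip, x, y, z, ax, ay, az], ...]]. A call has 1 to 10 rows; each row shifts and turns the commanded pose from where the row before left it, along the tool's axes as they then stand; what a row does not reach is not made up. A row lasts 1/12 s, in which the tool goes at most 41.7 mm and 7.16 degrees, less where a joint would pass 70% of its speed; a pose out of reach is approached as far as the arm can. A call with a gripper value outside its range is refused whole. The fingers move at their own pace and stop on an object; the grip force is fixed at half the most. Time passes only in rows, so rows that do not move let the fingers close. It gives the time, the measured TCP pose, the force, the opening and the grip force at its end, in the units of the state.
- arm.read_state(): the state, without advancing time (a new reading comes with each control period).
- cams.get_image(name): name is "scene" or "top" or "wrist"; returns a dict with "frame" (400x640x3 uint8, blue, green, red), "K" (3x3 intrinsics, pixels), "T" (4x4, takes a point from camera to world coordinates). Camera axes: x right, y up, looking along -z (the intrinsics and any distortion apply to the point x, -y, -z); pixel columns grow to the right and rows downward; lengths in mm; the calibration is good to about 2 mm. A picture is of the moment at which its call begins. There is no depth.
- ticket.job_done(): hands the job in; it is judged then, once.
The state is a dict: "clock": time; "joints": joint angles; "joint_vel": joint speeds; "joint_efforts": joint torques, N m; "position": TCP position; "ee_rot": TCP orientation; "contact_force": force on the tool from outside, world axes, zero at the start; "wrist_torque": the same for the moment, N m; "gripper_width": finger opening in mm; "grasp_force": force on a finger pad.
Only numpy, scipy, OpenCV 4.12 (cv2) and the standard library are available. Lean on these libraries where they do the work, as an engineer would, in place of code of your own. Each camera call takes 0.05 s, during which the arm holds its last target. There are 200 camera calls.

## Working session

There is one attempt and no reset: what is moved stays moved. The work goes in short steps, Python scripts to look and compute and a tool call to move; the robot and the scene stay as the last step left them, time stands still between calls to the robot, and variables do not carry over. Pictures are saved under pics/ and viewed, at most 10 in all, crops included, and the job is handed in when it is done.

Besides the shell and the picture viewer there is one more tool, called by a JSON object that holds its "fn" and its "kwargs". servo_tool: Moves the arm, as the interface text tells. Its arguments: {"type":"object","properties":{"commands":{"type":"array","items":{"type":"array","items":{"type":"array","items":{"type":"number"}}}}},"required":["commands"]}

```bash
mkdir -p pics; ls
python3 - <<'E'
from bench import arm,cams
import cv2,numpy as np
s=arm.read_state();print(s,arm.grip_point_offset)
a=[]
for n in("scene","top"):
    d=cams.get_image(n);cv2.imwrite(f"pics/{n}0.png",d["frame"]);print(n,d["K"],d["T"],[k for k in d])
E
```

```text
pics
{'clock': 0.0, 'joints': array([-1.01440247e+00,  3.85568779e-01,  6.59007474e-03, -5.07409747e-04,
       -1.19400387e+00, -2.58578585e-01]), 'joint_vel': array([ 0.00049169, -0.0009748 ,  0.00148412, -0.00137897, -0.00198115,
       -0.00128654]), 'joint_efforts': array([ 1.76666877e-04, -3.92288697e+01,  1.88401330e+01,  4.18610036e+00,
       -4.52860739e-03,  2.37056344e-05]), 'position': array([ 183.19532088, -596.83700393,  194.99906385]), 'ee_rot': array([-1.48265282e-01,  9.88946993e-01,  1.09706655e-03, -2.16709345e-04]), 'contact_force': array([-0.12530172,  0.24820548, -0.26873317]), 'wrist_torque': array([-0.03239557, -0.04276443,  0.01550658]), 'grasp_force': 0.0, 'gripper_width': 85.53284354672886} 18.700000000000003
scene [[398.64044104   0.         323.57679118]
 [  0.         398.64044104 197.73029261]
 [  0.           0.           1.        ]] [[-8.55768773e-01  3.67384174e-01 -3.64264569e-01  1.54378870e+02]
 [-5.17247943e-01 -6.22119093e-01  5.87726467e-01  6.28389373e+02]
 [-1.06945405e-02  6.91373056e-01  7.22418801e-01  9.16995900e+02]
 [ 0.00000000e+00  0.00000000e+00  0.00000000e+00  1.00000000e+00]] ['frame', 'K', 'T']
top [[418.85897199   0.         321.20398428]
 [  0.         418.85897199 196.64578004]
 [  0.           0.           1.        ]] [[ 3.01595051e-02  9.99040625e-01 -3.17527012e-02  5.05667143e+02]
 [-9.99372441e-01  3.07295028e-02  1.76187659e-02 -1.78323386e+01]
 [ 1.85776076e-02  3.12014012e-02  9.99340455e-01  1.28218609e+03]
 [ 0.00000000e+00  0.00000000e+00  0.00000000e+00  1.00000000e+00]] ['frame', 'K', 'T']
```

View pics/scene0.png

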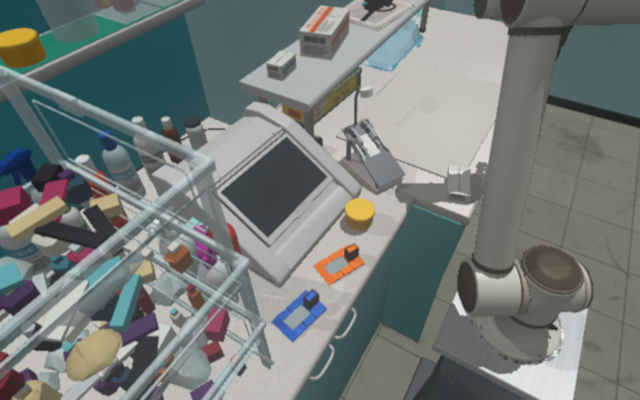

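View pics/top0.png

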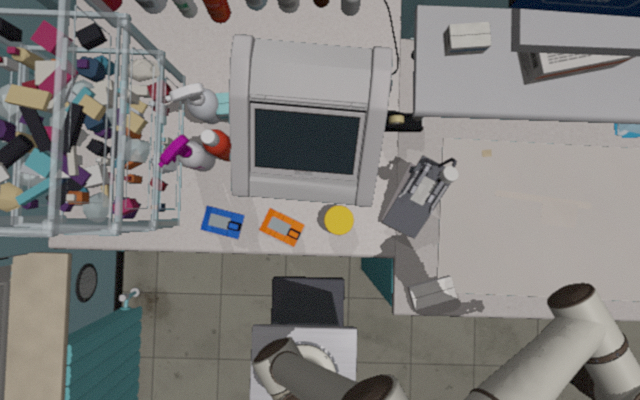

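The scene view shows the blue carrier at (300,315), orange at (340,262), tub at (360,212) and stand at (370,160). In the top view blue is at (222,222) with its grip at (235,225), so the nose points image-left (+y). The stand is at (415,200), with upslope towards the upper right.

```bash
cat > h.py <<'E'
import cv2,numpy as np
from scipy.spatial.transform import Rotation as R
def ray(d,px):
    K,T=d["K"],d["T"];u=np.linalg.solve(K,[px[0],px[1],1.]);v=T[:3,:3]@[u[0],-u[1],-u[2]]
    return T[:3,3],v/np.linalg.norm(v)
def onz(d,px,z):
    o,v=ray(d,px);return o+v*(z-o[2])/v[2]
def proj(d,p):
    q=np.linalg.inv(d["T"])@np.r_[p,1];u=d["K"]@[q[0],-q[1],-q[2]];return u[:2]/u[2]
def tri(d1,p1,d2,p2):
    o,v=ray(d1,p1);q,w=ray(d2,p2);s=np.linalg.lstsq(np.c_[v,-w],q-o,rcond=None)[0]
    a,b=o+s[0]*v,q+s[1]*w;return (a+b)/2,np.linalg.norm(a-b)
def mask(f,lo,hi):
    return cv2.inRange(cv2.cvtColor(f,cv2.COLOR_BGR2HSV),np.array(lo),np.array(hi))
def biggest(m,roi=None):
    if roi is not None:
        z=np.zeros_like(m);x0,y0,x1,y1=roi;z[y0:y1,x0:x1]=m[y0:y1,x0:x1];m=z
    c=cv2.findContours(m,cv2.RETR_EXTERNAL,cv2.CHAIN_APPROX_NONE)[0]
    return max(c,key=cv2.contourArea)
E
python3 - <<'E'
from h import *
from bench import cams
t=cams.get_image("top");s=cams.get_image("scene")
for nm,lo,hi,rt in(("blue",(105,130,60),(125,255,255),(195,195,250,245)),("orange",(5,150,80),(16,255,255),(255,200,310,250))):
    c=biggest(mask(t["frame"],lo,hi),rt)
    P=np.array([onz(t,p[0],5.)[:2] for p in c],np.float32)
    r=cv2.minAreaRect(P);print(nm,r,cv2.boxPoints(r).round().tolist())
c=biggest(mask(t["frame"],(20,120,80),(32,255,255)),(310,190,370,250));print("tub",onz(t,cv2.minEnclosingCircle(c)[0],52))
# crop views of the stand & blue for picking
a=cv2.resize(t["frame"][140:260,370:470],None,fx=4,fy=4,interpolation=cv2.INTER_CUBIC)
b=cv2.resize(s["frame"][110:200,330:420],None,fx=4.4,fy=4.4,interpolation=cv2.INTER_CUBIC)
cv2.imwrite("pics/stand.png",np.hstack([a,cv2.copyMakeBorder(b,0,480-b.shape[0],0,0,0)]))
E
```

```text
blue ((460.2407531738281, 257.9554443359375), (115.32928466796875, 72.56318664550781), 77.1390380859375) [[412.0, 210.0], [483.0, 194.0], [508.0, 306.0], [438.0, 322.0]]
orange ((450.33795166015625, 77.51194763183594), (114.26397705078125, 71.80183410644531), 65.17088317871094) [[394.0, 41.0], [459.0, 11.0], [507.0, 114.0], [442.0, 144.0]]
tub [478.90802895 -92.02990317  52.        ]
```

View pics/stand.png

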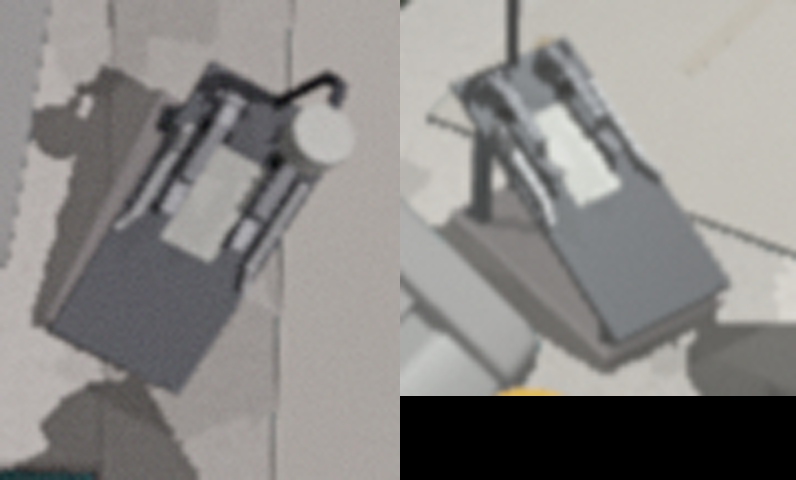

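The left crop (top view, 4×) shows the bed's low corners at about (48,325) and (178,390), with the far-left corner at (213,62). The right crop (scene view) shows the low corners at about (612,340) and (730,285). The lamp head is off to the right side of the bed.

Run:
```python
from h import *
from bench import cams
t=cams.get_image("top");s=cams.get_image("scene")
L=(370+48/4,140+325/4);Rr=(370+178/4,140+390/4);U=(370+213/4,140+62/4)
Ls=(330+212/4.4,110+340/4.4);Rs=(330+330/4.4,110+285/4.4)
l,r,u=onz(t,L,28),onz(t,Rr,28),onz(t,U,28+235*np.sin(np.radians(25)))
print(l,r,u,np.linalg.norm(l-r),np.linalg.norm(u-l),tri(t,L,s,Ls),tri(t,Rr,s,Rs),onz(s,Ls,28),onz(s,Rs,28))
print("yaw edge",np.degrees(np.arctan2(*(l-r)[:2][::-1]))-90,"yaw side",np.degrees(np.arctan2(*(u-l)[:2][::-1])))
# lamp head
Lt=(370+322/4,140+137/4);print("lamp ~",[onz(t,Lt,z).round() for z in (200,250)])
# dark block of blue carrier from top
f=t["frame"];m=mask(f,(0,0,0),(180,255,75));c=biggest(m,(222,212,246,236));P=np.array([onz(t,p[0],43)[:2] for p in c],np.float32);print("block",cv2.minAreaRect(P))
# white glass plate on bed & carrier in the scene view
c=biggest(mask(s["frame"],(105,130,60),(125,255,255)),(265,285,335,345));P=np.array([onz(s,p[0],5.)[:2] for p in c],np.float32);print("blue scene",cv2.minAreaRect(P))
```

```text
[ 477.33651187 -224.43494678   28.        ] [ 431.574083   -323.40491608   28.        ] [ 665.47922215 -318.35604215  127.31529151] 109.0378591185167 232.5561839953555 (array([ 477.95584235, -224.50107867,   25.5340585 ]), np.float64(1.5051697995489062)) (array([ 430.55595684, -325.41550278,   20.93808579]), np.float64(1.318514627358485)) [ 477.70722086 -221.74794438   28.        ] [ 427.81951741 -318.26757781   28.        ]
yaw edge -24.81520836162987 yaw side -26.52843216467901
lamp ~ [array([ 609., -372.,  200.]), array([ 604., -355.,  250.])]
block ((456.7662353515625, 210.05361938476562), (35.41039276123047, 18.615825653076172), 46.83707809448242)
blue scene ((458.0173645019531, 253.73590087890625), (128.17584228515625, 73.93865966796875), 76.90734100341797)
```

{"fn": "servo_tool", "kwargs": {"commands": [[[60,-0.026,0.026,-0.006,0,0,0],[60,-0.028,0.027,-0.006,0,0,0],[60,-0.028,0.027,-0.006,0,0,0],[60,-0.028,0.027,-0.006,0,0,0],[60,-0.028,0.027,-0.006,0,0,0],[60,-0.028,0.027,-0.006,0,0,0],[60,-0.028,0.027,-0.006,0,0,0],[60,-0.028,0.027,-0.006,0,0,0],[60,-0.028,0.027,0,0,0,0],[60,-0.028,0.027,0,0,0,0]]]}}

```text
clock: 1.13
position: [370.9, -257.0, 244.9]
ee_rot: [-0.148, 0.989, -0.0, 0.001]
contact_force: [0.6, -0.3, 0.4]
gripper_width: 65.2
grasp_force: 0.0
```

```bash
cat >> h.py <<'E'
def tool(s):
    T=np.eye(4);T[:3,:3]=R.from_quat(s["ee_rot"]).as_matrix();T[:3,3]=s["position"];return T
def delta(T,pt,Rt=None):
    "shift (mm) in tool axes, then turn (deg) in tool axes"
    d=T[:3,:3].T@(np.array(pt)-T[:3,3]);a=0 if Rt is None else R.from_matrix(T[:3,:3].T@Rt).as_rotvec(degrees=True)
    return np.round(d,1),np.round(a,1)
E
python3 - <<'E'
from h import *
from bench import cams,arm
s=arm.read_state();w=cams.get_image("wrist");T=tool(s)
print(w["K"],np.linalg.inv(T)@w["T"],s["joints"])
cv2.imwrite("pics/w1.png",w["frame"])
for p in [(454,-274,28),(610,-348,108),(478,-92,26)]:print(proj(w,p))
print(delta(T,(450,170,200)))
E
```

```text
[[277.92820091   0.         316.16617393]
 [  0.         277.92820091 196.20892215]
 [  0.           0.           1.        ]] [[-2.35550682e-07  9.60760755e-01  2.77378391e-01  7.06695820e+01]
 [ 9.99999998e-01 -1.76130923e-05  6.18560028e-05 -6.11531763e-01]
 [ 6.43143111e-05  2.77378390e-01 -9.60760753e-01 -1.77716481e+02]
 [ 0.00000000e+00  0.00000000e+00  0.00000000e+00  1.00000000e+00]] [-2.44022413e-01  4.61796933e-02 -3.10130415e-01 -3.19910754e-06
 -1.21258209e+00 -1.02905901e+00]
[289.82520126 215.82340943]
[201.29338562 324.24539161]
[396.06937942 260.52556711]
(array([-200.8,  385.1,   44.8]), np.int64(0))
```

{"fn": "servo_tool", "kwargs": {"commands": [[[60,-0.019,0.037,0.003,0,0,0],[60,-0.019,0.037,0.003,0,0,0],[60,-0.019,0.037,0.003,0,0,0],[60,-0.019,0.037,0.003,0,0,0],[60,-0.019,0.037,0.003,0,0,0],[60,-0.019,0.037,0.003,0,0,0],[60,-0.019,0.037,0.003,0,0,0],[60,-0.019,0.037,0.003,0,0,0],[60,-0.019,0.037,0.003,0,0,0],[60,-0.019,0.037,0.003,0,0,0]]]}}

```text
clock: 2.02
position: [443.0, 152.5, 214.4]
ee_rot: [-0.149, 0.989, 0.0, 0.0]
contact_force: [0.6, -1.1, -0.0]
gripper_width: 65.1
grasp_force: 0.0
```

{"fn": "servo_tool", "kwargs": {"commands": [[[60,0,0,0.004,0,0,-6.5],[60,0,0,0.004,0,0,-6.5],[60,0,0,0.004,0,0,-6.5],[60,0,0,0.004,0,0,-6.5],[60,0,0,0.004,0,0,-6.5],[60,0,0,0.004,0,0,-6.5],[60,0,0,0.004,0,0,-6.5],[60,0,0,0.004,0,0,-7],[60,0,0,0.004,0,0,-7],[60,0,0,0,0,0,0]]]}}

```text
clock: 2.85
position: [442.7, 150.0, 177.4]
ee_rot: [-0.62, 0.784, 0.0, -0.001]
contact_force: [-0.3, 0.5, -0.5]
gripper_width: 65.0
grasp_force: 0.0
```

Run:
```python
from h import *
from bench import cams,arm
s=arm.read_state();w=cams.get_image("wrist");print(s["position"],s["joints"],s["clock"])
cv2.imwrite("pics/w2.png",w["frame"])
c=biggest(mask(w["frame"],(100,120,50),(128,255,255)))
P=np.array([onz(w,p[0],5.)[:2] for p in c],np.float32);r=cv2.minAreaRect(P);print(r,cv2.boxPoints(r).round().tolist())
```

```text
[442.70415783 150.02407551 177.37180684] [ 6.75365527e-01  1.31816020e-01 -3.90060932e-01 -4.14014893e-04
 -1.05058065e+00 -9.07869195e-01] 2.85
((460.9160461425781, 256.3661804199219), (115.43875885009766, 74.298828125), 77.33444213867188) [[412.0, 208.0], [485.0, 192.0], [510.0, 305.0], [437.0, 321.0]]
```

View pics/w2.png

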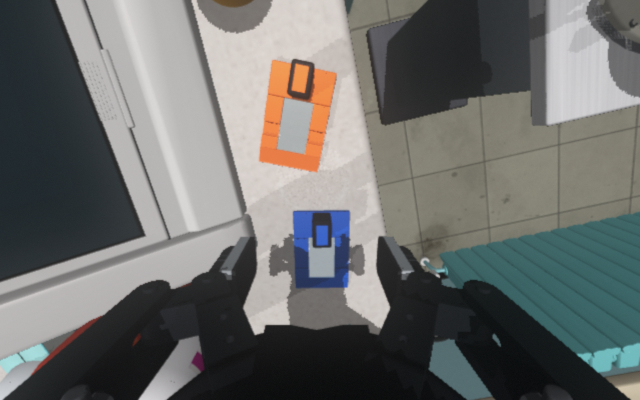

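The wrist view shows the blue carrier at about (321,248), tail up, with the black-rimmed grip block centred near (321,230). Orange and the tub are clear, and the light box sits to the left.

Run:
```python
from h import *
from bench import cams,arm
s=arm.read_state();f=cv2.imread("pics/w2.png");w=cams.get_image("wrist")
c=biggest(mask(f,(0,0,0),(180,255,60)),(308,206,338,256));print(cv2.boundingRect(c))
P=np.array([onz(w,p[0],43)[:2] for p in c],np.float32);r=cv2.minAreaRect(P);print(r)
yaw=np.radians(77.3);ax=np.array([np.cos(yaw),np.sin(yaw)]);g=np.array([461,256.4])-42*ax;print("grip from frame",g)
for p in((*g,31),(*(g-18*ax),43),(*(g+18*ax),43),(*(g-18*ax),0),(*(g+102*ax),0)):print(proj(w,p))
cz=np.array([0,0,1.]);cx=np.r_[ax,0];Rt=np.c_[-cx,np.cross(cz,cx),-cz]
print(delta(tool(s),(*g,80),Rt))
```

```text
(313, 214, 18, 33)
((451.3318786621094, 211.92591857910156), (41.89406967163086, 20.756235122680664), 77.20745086669922)
grip from frame [451.76645942 215.42754915]
[321.56493037 229.00390131]
[321.61276199 218.97859385]
[321.90359055 246.32580172]
[320.97525296 207.62723399]
[321.84310904 285.27213298]
(array([-65.5,   6.8,  97.8]), array([ 0. , -0. , -0.9]))
```

{"fn": "servo_tool", "kwargs": {"commands": [[[60,-0.0225,0.0022,0.015,0,0,-0.9],[60,-0.0225,0.0022,0.015,0,0,0],[60,-0.0225,0.0022,0.015,0,0,0],[60,0,0,0.03,0,0,0],[60,0,0,0.03,0,0,0],[60,0,0,0.02,0,0,0],[60,0,0,0.015,0,0,0],[60,0,0,0.015,0,0,0],[60,0,0,0.008,0,0,0],[60,0,0,0,0,0,0]]]}}

```text
clock: 3.78
position: [451.1, 217.0, 13.7]
ee_rot: [-0.625, 0.781, -0.0, -0.002]
contact_force: [0.1, -0.2, -0.4]
gripper_width: 65.3
grasp_force: 0.0
```

Run:
```python
from h import *
from bench import cams
w=cams.get_image("wrist");cv2.imwrite("pics/w3.png",w["frame"])
```

```text
(no output)
```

View pics/w3.png

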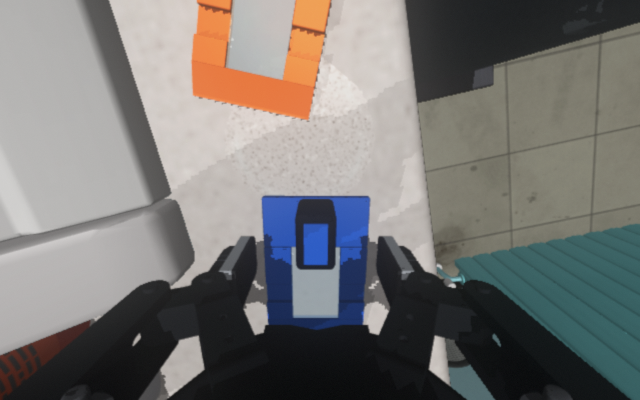

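The wrist view shows the block (top face around (315,245)) centred between the fingertips at columns of about 240 and 390. Closing.

{"fn": "servo_tool", "kwargs": {"commands": [[[255,0,0,0,0,0,0],[255,0,0,0,0,0,0],[255,0,0,0,0,0,0],[255,0,0,0,0,0,0],[255,0,0,0,0,0,0],[255,0,0,0,0,0,0],[255,0,0,0,0,0,0],[255,0,0,0,0,0,0]]]}}

```text
clock: 4.5
position: [451.8, 217.7, 15.2]
ee_rot: [-0.626, 0.78, -0.0, 0.0]
contact_force: [0.2, -0.3, 0.7]
gripper_width: 0.1
grasp_force: 0.0
```

Run:
```python
from h import *
from bench import cams,arm
s=arm.read_state();w=cams.get_image("wrist");T=tool(s);cv2.imwrite("pics/w4.png",w["frame"])
print(s["position"],s["gripper_width"],s["grasp_force"])
# carrier in tool frame: tail edge and nose corners
f=w["frame"];c=biggest(mask(f,(100,120,50),(128,255,255)));print(cv2.boundingRect(c))
b=[c[:,0][np.argmin(c[:,0]@v)] for v in((1,1),(-1,1))];P=[onz(w,p,7) for p in b];print(b,P)
for p in P:print(np.linalg.inv(T)@np.r_[p,1])
```

```text
[451.82229345 217.67394385  15.21623318] 0.10370845773586955 0.0
(263, 195, 107, 83)
[array([264, 195], dtype=int32), array([369, 197], dtype=int32)] [array([483.389416  , 191.89755034,   7.        ]), array([412.35416333, 209.1915851 ,   7.        ])]
[ 18.30989927 -36.40928234   8.21729426   1.        ]
[16.84824639 36.68623264  8.21261963  1.        ]
```

View pics/w4.png

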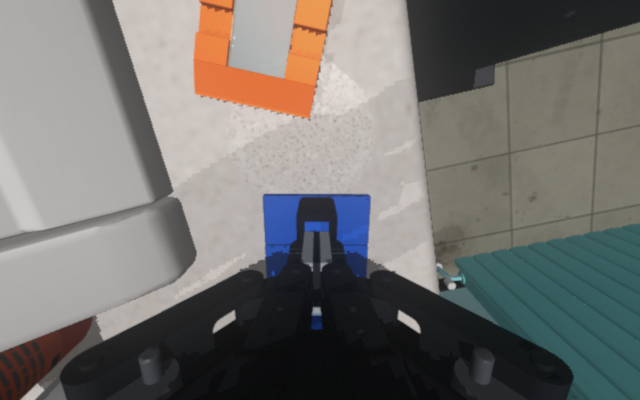

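The fingers are fully shut over the front half of the block, about (316,250), so this was a miss. I'll check where the fingertips really are against the block.

Run:
```python
from h import *
from bench import cams,arm
s=arm.read_state();w=cams.get_image("wrist");T=tool(s)
for p in((0,0,0),(11,0,0),(-11,0,0),(0,0,-18.7),(11,0,-18.7),(11,0,-28)):print(p,proj(w,(T@np.r_[p,1.])[:3]))
ims=[]
for n,(x,y,W,H) in(("scene",(260,270,80,80)),("top",(195,190,80,80))):
    d=cams.get_image(n);print(n,proj(d,s["position"]),proj(d,(452,217,43)))
    ims.append(cv2.resize(d["frame"][y:y+H,x:x+W],None,fx=5,fy=5,interpolation=cv2.INTER_CUBIC))
cv2.imwrite("pics/chk.png",np.hstack(ims))
```

```text
(0, 0, 0) [316.3758406  223.97140675]
(11, 0, 0) [316.3788571  208.75419757]
(-11, 0, 0) [316.3729193  238.70830042]
(0, 0, -18.7) [316.41458814 235.22742186]
(11, 0, -18.7) [316.41862279 218.59996527]
(11, 0, -28) [316.44171307 224.31699183]
scene [310.6600572  300.73970749] [310.35458094 294.78542477]
top [234.62351489 225.26159491] [233.07574393 225.5536205 ]
```

View pics/chk.png

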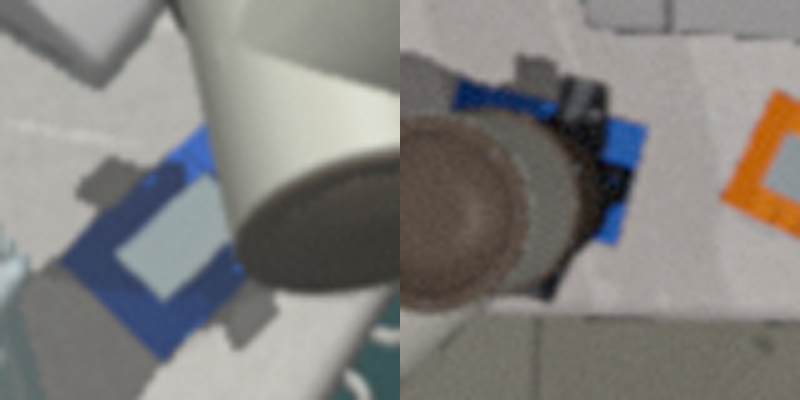

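{"fn": "servo_tool", "kwargs": {"commands": [[[255,0,0,0.002,0,0,0],[255,0,0,0.002,0,0,0],[255,0,0,0,0,0,0]]]}}

```text
clock: 4.95
position: [451.5, 217.4, 10.6]
ee_rot: [-0.626, 0.78, 0.0, -0.001]
contact_force: [-0.1, -0.8, -0.4]
gripper_width: 0.0
grasp_force: 0.0
```

{"fn": "servo_tool", "kwargs": {"commands": [[[255,0,0,0.002,0,0,0],[255,0,0,0.001,0,0,0],[255,0,0,0,0,0,0]]]}}

```text
clock: 5.2
position: [451.8, 217.6, 8.0]
ee_rot: [-0.626, 0.78, -0.0, -0.0]
contact_force: [-0.3, 0.8, 0.0]
gripper_width: -0.3
grasp_force: 0.0
```

{"fn": "servo_tool", "kwargs": {"commands": [[[255,0,0,0.002,0,0,0],[255,0,0,0.001,0,0,0],[255,0,0,0,0,0,0]]]}}

```text
clock: 5.45
position: [452.0, 217.7, 7.8]
ee_rot: [-0.626, 0.78, -0.0, 0.0]
contact_force: [-7.6, -1.8, 20.6]
gripper_width: -0.1
grasp_force: 10.1
```

The shut fingers touch the block top (z 43) when the TCP reads 7.8, so the real fingertips are about 35 mm behind the reported TCP. I'll back off, open, and go lower by that amount.

{"fn": "servo_tool", "kwargs": {"commands": [[[255,0,0,-0.007,0,0,0],[60,0,0,-0.01,0,0,0],[60,0,0,0,0,0,0],[60,0,0,0,0,0,0],[60,0,0,0,0,0,0],[60,0,0,0,0,0,0]]]}}

```text
clock: 5.95
position: [451.4, 217.3, 21.5]
ee_rot: [-0.626, 0.78, 0.0, -0.001]
contact_force: [0.2, -0.5, -0.2]
gripper_width: 60.6
grasp_force: 0.0
```

Run:
```python
from h import *
from bench import cams,arm
s=arm.read_state();w=cams.get_image("wrist");f=w["frame"];print(s["position"],s["gripper_width"])
c=biggest(mask(f,(100,120,50),(128,255,255)));b=[c[:,0][np.argmin(c[:,0]@v)] for v in((1,1),(-1,1))]
T=tool(s)
for p in b:print(p,np.linalg.inv(T)@np.r_[onz(w,p,7),1])
```

```text
[451.43833634 217.33288761  21.49543404] 60.63514294033855
[266 193] [ 18.01278299 -36.11798376  14.48427144   1.        ]
[367 195] [16.49442375 36.42475778 14.53985066  1.        ]
```

{"fn": "servo_tool", "kwargs": {"commands": [[[60,0,0,0.01,0,0,0],[60,0,0,0.01,0,0,0],[60,0,0,0.01,0,0,0],[60,0,0,0.006,0,0,0],[60,0,0,0.004,0,0,0],[60,0,0,0.003,0,0,0],[60,0,0,0,0,0,0]]]}}

```text
clock: 6.58
position: [451.6, 217.5, -21.4]
ee_rot: [-0.626, 0.78, -0.0, -0.001]
contact_force: [0.1, -0.2, 1.0]
gripper_width: 65.3
grasp_force: 0.0
```

{"fn": "servo_tool", "kwargs": {"commands": [[[255,0,0,0,0,0,0],[255,0,0,0,0,0,0],[255,0,0,0,0,0,0],[255,0,0,0,0,0,0],[255,0,0,0,0,0,0],[255,0,0,0,0,0,0]]]}}

```text
clock: 7.08
position: [452.2, 218.0, -20.3]
ee_rot: [-0.626, 0.78, 0.0, 0.001]
contact_force: [-1.0, -0.1, 4.3]
gripper_width: 23.1
grasp_force: 59.6
```

Gripped: 23.1 mm opening at 60 N. Lifting and carrying.

{"fn": "servo_tool", "kwargs": {"commands": [[[255,0,0,-0.01,0,0,0],[255,0,0,-0.02,0,0,0],[255,0,0,-0.035,0,0,0],[255,0,0,-0.038,0,0,0],[255,0,0,-0.038,0,0,0],[255,0,0,-0.038,0,0,0],[255,0,0,-0.03,0,0,0],[255,0,0,-0.011,0,0,0],[255,0.02,-0.002,0,0,0,0],[255,0.03,-0.002,0,0,0,0]]]}}

```text
clock: 7.92
position: [445.1, 169.0, 200.1]
ee_rot: [-0.627, 0.779, 0.0, 0.001]
contact_force: [-0.1, -0.0, -2.6]
gripper_width: 23.2
grasp_force: 59.2
```

{"fn": "servo_tool", "kwargs": {"commands": [[[255,0.037,-0.003,0,0,0,0],[255,0.037,-0.003,0,0,0,0],[255,0.037,-0.003,0,0,0,0],[255,0.037,-0.003,0,0,0,0],[255,0.037,-0.003,0,0,0,0],[255,0.037,-0.003,0,0,0,0],[255,0.037,-0.003,0,0,0,0],[255,0.037,-0.003,0,0,0,0],[255,0.037,-0.003,0,0,0,0],[255,0.037,-0.003,0,0,0,0]]]}}

```text
clock: 8.75
position: [392.3, -201.1, 199.2]
ee_rot: [-0.626, 0.78, 0.0, 0.0]
contact_force: [-0.1, 0.9, -1.6]
gripper_width: 23.3
grasp_force: 59.2
```

{"fn": "servo_tool", "kwargs": {"commands": [[[255,0,0,0,0,0,6.5],[255,0,0,0,0,0,7],[255,0,0,0,0,0,7],[255,0,0,0,0,0,7],[255,0,0,0,0,0,7],[255,0,0,0,0,0,7],[255,0,0,0,0,0,7],[255,0,0,0,0,0,7],[255,0,0,0,0,0,7],[255,0,0,0,0,0,7]]]}}

```text
clock: 9.58
position: [392.7, -199.4, 198.9]
ee_rot: [-0.066, 0.998, 0.0, -0.001]
contact_force: [0.3, 0.4, -1.8]
gripper_width: 23.0
grasp_force: 59.1
```

{"fn": "servo_tool", "kwargs": {"commands": [[[255,0,0,0,0,0,7],[255,0,0,0,0,0,7],[255,0,0,0,0,0,7],[255,0,0,0,0,0,7],[255,0,0,0,0,0,5],[255,0,0,0,0,0,0]]]}}

```text
clock: 10.08
position: [392.8, -199.4, 198.9]
ee_rot: [0.218, 0.976, 0.0, -0.001]
contact_force: [-0.3, -0.3, -1.7]
gripper_width: 22.9
grasp_force: 59.1
```

```bash
cat > bed.py <<'E'
from h import *
O=np.array([609.8,-348,108.3]);yaw=np.radians(-25.5)
def axes(yaw,a=np.radians(25)):
    h=np.array([np.cos(yaw),np.sin(yaw),0]);z=np.array([0,0,1.])
    u=np.cos(a)*h+np.sin(a)*z;n=-np.sin(a)*h+np.cos(a)*z;return np.c_[u,np.cross(n,u),n]
def Rt(yaw): return axes(yaw)*[-1,1,-1]
E
python3 - <<'E'
from bed import *
from bench import cams,arm
s=arm.read_state();T=tool(s);w=cams.get_image("wrist");cv2.imwrite("pics/w5.png",w["frame"])
B=axes(yaw);print(s["position"],s["clock"],s["joints"])
for v in((-190,55,0),(-190,-55,0),(-75,42,8),(-75,-42,8)):print(v,proj(w,O+B@np.array(v)))
print(delta(T,O+B@[-202,0,40],Rt(yaw)))
E
```

```text
[ 392.81780076 -199.41088281  198.88034522] 10.0833 [-9.90602888e-02  6.34456666e-02 -4.10420711e-01 -7.27696960e-04
 -1.09834798e+00 -1.91015082e+00]
(-190, 55, 0) [326.73539527 236.75013933]
(-190, -55, 0) [245.97493658 236.26802908]
(-75, 42, 8) [316.75190724 328.15280957]
(-75, -42, 8) [250.56296002 327.78830464]
(array([-59.8, -41.1, 139.6]), array([  0.1, -25.1,   0.4]))
```

View pics/w5.png

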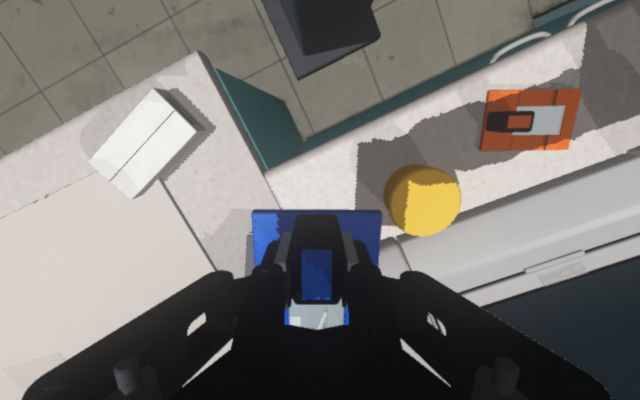

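The wrist view is mostly blocked by the held carrier: its tail edge runs along row 210, columns 252–380, and the tub and orange carrier are untouched. So I'll use the fixed cameras for the bed: tilt, go to a hover, then compare carrier and bed in the same pictures.

```bash
sed -i 's/^O=.*/O=np.array([608.4,-347.5,108.3]);yaw=np.radians(-26.)/' bed.py
python3 - <<'E'
from bed import *
from bench import arm
s=arm.read_state();T=tool(s);print(delta(T,T[:3,3],Rt(yaw)))
T[:3,:3]=Rt(yaw);print(delta(T,O+axes(yaw)@[-192,0,30-20.3]))
E
```

```text
(array([0., 0., 0.]), array([  0.2, -25.1,   1. ]))
(array([ -4. , -38.6, 181.7]), np.int64(0))
```

{"fn": "servo_tool", "kwargs": {"commands": [[[255,0,0,0,0,-6.3,0.5],[255,0,0,0,0,-6.3,0.5],[255,0,0,0,0,-6.3,0],[255,0,0,0,0,-6.2,0],[255,-0.001,-0.01,0.02,0,0,0],[255,-0.001,-0.01,0.03,0,0,0],[255,-0.001,-0.01,0.03,0,0,0],[255,-0.001,-0.009,0.03,0,0,0],[255,0,0,0.03,0,0,0],[255,0,0,0.02,0,0,0]]]}}

```text
clock: 10.97
position: [439.2, -272.9, 80.9]
ee_rot: [0.218, 0.956, -0.034, 0.192]
contact_force: [0.5, -0.2, -2.1]
gripper_width: 22.9
grasp_force: 60.5
```

Run:
```python
from bed import *
from bench import cams,arm
s=arm.read_state();T=tool(s);print(s["position"],delta(T,O+axes(yaw)@[-192,0,10],Rt(yaw)))
ims=[]
for n,(x,y) in(("scene",(320,110)),("top",(370,150))):
    d=cams.get_image(n);cv2.imwrite(f"pics/{n}6.png",d["frame"])
    ims.append(cv2.resize(d["frame"][y:y+100,x:x+100],None,fx=4,fy=4,interpolation=cv2.INTER_CUBIC))
cv2.imwrite("pics/chk6.png",np.hstack(ims))
```

```text
[ 439.24763496 -272.93700878   80.8867387 ] (array([11.1,  6.2, 43.9]), array([ 1.2, -2.5,  0. ]))
```

View pics/chk6.png

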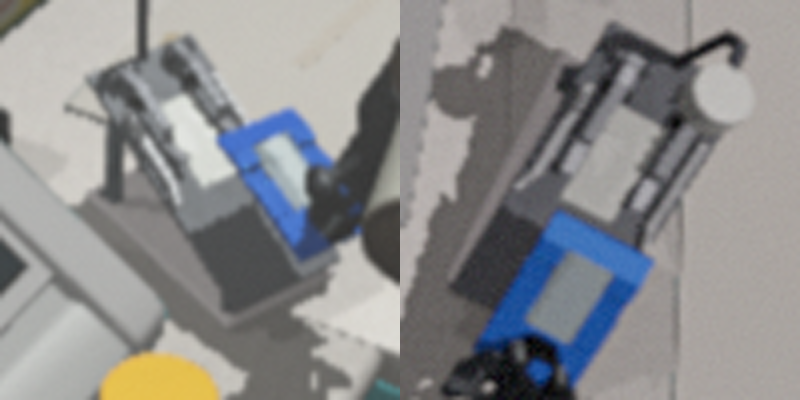

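Both fixed views show the carrier hovering above the lower bed (scene crop around (270,180), top crop around (570,290)), aligned with the slope and still too high. I'll correct the tilt and go lower.

{"fn": "servo_tool", "kwargs": {"commands": [[[255,0.006,0.003,0.01,0.6,-1.2,0],[255,0.005,0.003,0.01,0.6,-1.3,0],[255,0,0,0.015,0,0,0],[255,0,0,0.013,0,0,0],[255,0,0,0,0,0,0]]]}}

```text
clock: 11.48
position: [452.8, -280.2, 66.9]
ee_rot: [0.217, 0.957, -0.026, 0.192]
contact_force: [0.2, -0.8, -2.0]
gripper_width: 23.1
grasp_force: 60.4
```

```bash
cat > look.py <<'E'
import sys
from bed import *
from bench import cams,arm
k=sys.argv[1];s=arm.read_state();T=tool(s);B=axes(yaw);print(s["position"],"bed coords",(B.T@(s["position"]-O)).round(1),"turn left",delta(T,T[:3,3],Rt(yaw))[1])
ims=[]
for n,(x,y) in(("scene",(320,110)),("top",(370,150))):
    d=cams.get_image(n);cv2.imwrite(f"pics/{n}{k}.png",d["frame"])
    ims.append(cv2.resize(d["frame"][y:y+100,x:x+100],None,fx=4,fy=4,interpolation=cv2.INTER_CUBIC))
    c=biggest(mask(d["frame"],(105,130,60),(125,255,255)),(x,y,x+100,y+100))[:,0]
    # carrier expected nose corners (underside z = tcp+20.3) vs. picture
    for yy in(38,-38):print(n,"nose pred",proj(d,T[:3,3]+T[:3,:3]@[-102,yy,-20.8]).round(1))
    print(n,"extremes",[c[np.argmax(c@v)].tolist() for v in((-1,0),(0,-1),(1,0),(0,1))])
cv2.imwrite(f"pics/chk{k}.png",np.hstack(ims))
E
python3 look.py 7
```

```text
[ 452.83152259 -280.23672688   66.94009145] bed coords [-170.9   -7.7   34.1] turn left [ 2.1 -2.8 -0. ]
scene nose pred [369.8 145.1]
scene nose pred [388.4 137.3]
scene extremes [[372, 146], [387, 139], [398, 151], [390, 172]]
top nose pred [410.  197.9]
top nose pred [434.2 210.3]
top extremes [[390, 233], [410, 200], [433, 212], [414, 241]]
```

View pics/chk7.png

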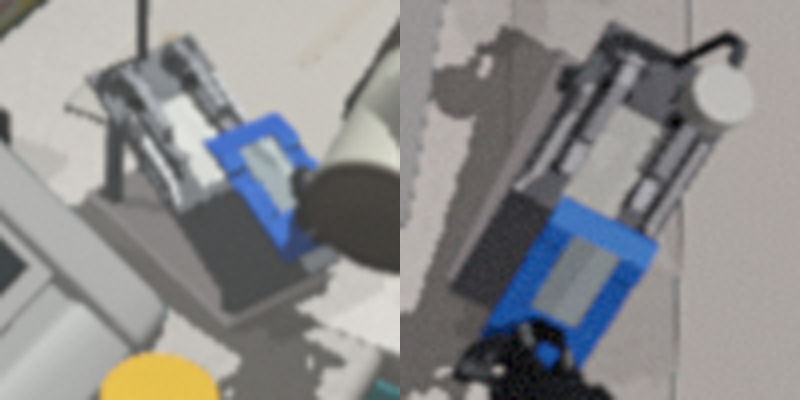

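Both fixed views show the carrier still hovering, nose around scene (378,142) and top (422,205), and slightly right of bed centre. The arm didn't follow the last command fully, so I'll check the joints.

Run:
```python
from bench import arm
s=arm.read_state();print(s["joints"].round(3),s["joint_vel"].round(3),s["joint_efforts"].round(1),s["contact_force"])
```

```text
[-0.232  0.216 -0.814  0.302 -0.161 -2.074] [-0.    -0.011 -0.012  0.004 -0.001 -0.001] [ -0.  -24.4  13.4   2.4   1.    0. ] [-0.00404492  1.70020057 -1.94024769]
```

```bash
cat > fk.py <<'E'
from bed import *
from scipy.optimize import least_squares
rz=lambda a:R.from_euler('z',a).as_matrix();ry=lambda a:R.from_euler('y',a).as_matrix();rx=lambda a:R.from_euler('x',a).as_matrix()
W=np.array([[0,0,1.],[0,1,0],[-1,0,0]])
def fk(q,p):
    a0,h,L1,e,L2,d6,c,s4=p
    A=rz(q[0]);x=A@[a0,0,h];A=A@ry(q[1]);x=x+A@[0,0,L1];A=A@ry(-q[2]);x=x+A@[L2,0,e]
    A=A@rx(s4*q[3])@ry(-q[4]);x=x+A@[d6,0,0];A=A@rx(-q[5]+c)
    T=np.eye(4);T[:3,:3]=A@np.c_[[0,0,-1.],[0,1,0],[1,0,0]];T[:3,3]=x;return T
D=[([-1.0144,.3856,.0066,-.0005,-1.1940,-.2586],(183.2,-596.8,195.0),(-.148,.989,.001,0)),
([-.2440,.0462,-.3101,0,-1.2126,-1.0291],(370.9,-257.0,244.9),(-.148,.989,0,.001)),
([.6754,.1318,-.3901,-.0004,-1.0506,-.9079],(442.7,150.0,177.4),(-.62,.784,0,-.001)),
([-.0991,.0634,-.4104,-.0007,-1.0983,-1.9102],(392.8,-199.4,198.9),(.218,.976,0,-.001)),
([-.232,.216,-.814,.302,-.161,-2.074],(452.8,-280.2,66.9),(.217,.957,-.026,.192))]
def res(p):
    r=[]
    for q,x,o in D:
        T=fk(q,p);r+=list(T[:3,3]-x)+list(300*R.from_matrix(R.from_quat(o).as_matrix().T@T[:3,:3]).as_rotvec())
    return r
P=None
for s4 in(1,-1):
  for c in(0,np.pi/2,-np.pi/2,np.pi):
    f=least_squares(lambda p:np.r_[res(np.r_[p,s4]),(p-[0,300,300,20,300,250,c])*.003],[0,300,300,20,300,250,c])
    if P is None or f.cost<P[1]:P=(np.r_[f.x,s4],f.cost)
P=P[0]
lo=np.array([-3.14,-1.21,-1.07,-3.16,-2.99,-3.1]);hi=np.array([3.14,2.06,1.41,2.05,-.16,3.1])
def ik(T,q0):
    def g(q):
        F=fk(q,P);return np.r_[F[:3,3]-T[:3,3],300*R.from_matrix(T[:3,:3].T@F[:3,:3]).as_rotvec()]
    f=least_squares(g,np.clip(q0,lo+1e-3,hi-1e-3),bounds=(lo,hi));return f.x,np.linalg.norm(f.fun)
E
python3 - <<'E'
from fk import *
print(P.round(2),np.round(np.reshape(res(P),(5,6)),1))
B=axes(yaw)
for x,z in((-170,34),(-192,10),(-174,10),(-174,-20),(-140,-20),(-102,-20)):
    T=np.eye(4);T[:3,:3]=Rt(yaw);T[:3,3]=O+B@[x,0,z]
    for q0 in([-.25,.2,-.8,.3,-.2,-2.07],[-.25,.2,-.8,-2.8,-.2,1.07],[-.25,.2,-.8,1.9,-.2,2.5],[-.25,.2,-.8,-1,-.2,-1]):
        q,e=ik(T,q0);print((x,z),q.round(2),round(e,2))
E
```

```text
[-1.74910e+02  1.41509e+03  5.17560e+02 -2.77730e+02  7.48390e+02
  1.15346e+03 -1.57000e+00 -1.00000e+00] [[ 1.393e+02  7.930e+01  1.130e+01 -1.000e-01  1.000e-01 -1.000e-01]
 [ 7.130e+01  1.469e+02  1.240e+01  2.000e-01  1.000e-01 -1.000e-01]
 [-1.296e+02  1.013e+02 -1.650e+01 -0.000e+00 -1.000e-01  1.000e-01]
 [ 9.000e-01  1.610e+02 -9.300e+00 -2.000e-01 -2.000e-01 -1.000e-01]
 [ 3.870e+01  1.076e+02  2.200e+00  0.000e+00  0.000e+00  2.000e-01]]
(-170, 34) [-0.19  0.29 -0.83  1.3  -0.16 -3.1 ] 14.97
(-170, 34) [-1.27  0.32 -0.8  -1.16 -0.34  0.33] 0.0
(-170, 34) [-0.19  0.34 -0.83  1.75 -0.16  2.71] 14.09
(-170, 34) [-1.27  0.32 -0.8  -1.16 -0.34  0.33] 0.0
(-192, 10) [-0.19  0.38 -0.77  1.29 -0.16 -3.1 ] 19.28
(-192, 10) [-1.39  0.46 -0.76 -1.33 -0.36  0.63] 0.0
(-192, 10) [-0.22  0.45 -0.78  2.05 -0.16  2.44] 13.76
(-192, 10) [-1.39  0.46 -0.76 -1.33 -0.36  0.63] 0.0
(-174, 10) [-0.2   0.37 -0.76  1.3  -0.16 -3.1 ] 17.88
(-174, 10) [-1.2   0.42 -0.75 -1.37 -0.3   0.48] 0.0
(-174, 10) [-0.22  0.44 -0.78  2.05 -0.16  2.45] 14.14
(-174, 10) [-1.2   0.42 -0.75 -1.37 -0.3   0.48] 0.0
(-174, -20) [-0.2   0.47 -0.69  1.3  -0.16 -3.1 ] 21.6
(-174, -20) [-1.08  0.54 -0.69 -1.65 -0.25  0.66] 0.0
(-174, -20) [-0.23  0.53 -0.71  2.05 -0.16  2.45] 15.55
(-174, -20) [-1.08  0.54 -0.69 -1.65 -0.25  0.66] 0.0
(-140, -20) [-0.91  0.48 -0.68 -1.53 -0.19  0.38] 0.0
(-140, -20) [-0.91  0.48 -0.68 -1.53 -0.19  0.38] 0.0
(-140, -20) [-0.24  0.51 -0.7   2.05 -0.16  2.47] 16.32
(-140, -20) [-0.91  0.48 -0.68 -1.53 -0.19  0.38] 0.0
(-102, -20) [-0.81  0.43 -0.67 -1.18 -0.16 -0.07] 0.36
(-102, -20) [-0.81  0.43 -0.67 -1.18 -0.16 -0.07] 0.36
(-102, -20) [-0.22  0.45 -0.68  1.4  -0.16  3.1 ] 18.76
(-102, -20) [-0.81  0.43 -0.67 -1.18 -0.16 -0.07] 0.36
```

```bash
sed -i 's/x=A@\[a0,0,h\]/x=A@[a0,-159.7,h]/' fk.py
cat > t.py <<'E'
from fk import *
print(P.round(2),np.abs(res(P)).max().round(1))
B=axes(yaw)
for x,z in((-170,34),(-192,10),(-174,10),(-174,-20),(-140,-20),(-102,-20)):
    T=np.eye(4);T[:3,:3]=Rt(yaw);T[:3,3]=O+B@[x,0,z]
    for q0 in([-.25,.2,-.8,.3,-.2,-2.07],[-.25,.2,-.8,-2.8,-.2,1.07],[-.25,.2,-.8,1.9,-.2,2.5],[-.25,.2,-.8,-1,-.2,-1]):
        q,e=ik(T,q0);print((x,z),q.round(2),round(e,2))
E
python3 t.py
```

```text
[ 39.98 190.26 567.28   3.62 375.85 387.18  -1.57  -1.  ] 9.1
(-170, 34) [-0.13  0.2  -0.88  1.02 -0.16 -2.88] 0.48
(-170, 34) [-0.25  0.25 -0.96 -3.16 -0.16  1.4 ] 40.32
(-170, 34) [-0.11  0.2  -0.9   1.31 -0.16  3.1 ] 6.24
(-170, 34) [-0.13  0.2  -0.88  1.02 -0.16 -2.88] 0.48
(-192, 10) [-0.11  0.25 -0.9   1.22 -0.16 -3.1 ] 14.54
(-192, 10) [-0.24  0.3  -0.97 -3.16 -0.16  1.4 ] 29.93
(-192, 10) [-0.12  0.26 -0.96  2.   -0.16  2.4 ] 1.7
(-192, 10) [-0.11  0.25 -0.9   1.22 -0.16 -3.1 ] 14.54
(-174, 10) [-0.12  0.25 -0.87  1.23 -0.16 -3.1 ] 9.01
(-174, 10) [-0.25  0.3  -0.94 -3.16 -0.16  1.4 ] 32.6
(-174, 10) [-0.11  0.26 -0.91  1.7  -0.16  2.7 ] 5.46
(-174, 10) [-0.12  0.25 -0.87  1.23 -0.16 -3.1 ] 9.01
(-174, -20) [-0.13  0.33 -0.83  1.23 -0.16 -3.1 ] 20.47
(-174, -20) [-0.25  0.37 -0.91 -3.16 -0.16  1.41] 26.8
(-174, -20) [-0.14  0.34 -0.89  2.05 -0.16  2.37] 4.57
(-174, -20) [-0.13  0.33 -0.83  1.23 -0.16 -3.1 ] 20.47
(-140, -20) [-0.15  0.34 -0.79  1.25 -0.16 -3.1 ] 10.6
(-140, -20) [-0.26  0.38 -0.86 -3.16 -0.16  1.42] 31.84
(-140, -20) [-0.14  0.35 -0.83  1.76 -0.16  2.67] 8.59
(-140, -20) [-0.15  0.34 -0.79  1.25 -0.16 -3.1 ] 10.6
(-102, -20) [-0.19  0.35 -0.69  0.8  -0.16 -2.61] 2.84
(-102, -20) [-0.27  0.39 -0.81 -3.16 -0.16  1.43] 40.96
(-102, -20) [-0.16  0.35 -0.74  1.35 -0.16  3.1 ] 12.28
(-102, -20) [-0.19  0.35 -0.69  0.8  -0.16 -2.61] 2.84
```

```bash
cat > t2.py <<'E'
from fk import *
print(np.round(np.reshape(res(P),(5,6)),1))
B=axes(yaw)
for be in(10,13,16):
  Rb=R.from_euler('y',be,degrees=True).as_matrix()
  for x,z in((-170,60),(-192,30),(-174,10),(-174,-20),(-102,-20)):
    T=np.eye(4);T[:3,:3]=Rt(yaw)@Rb;T[:3,3]=O+B@[x,0,z]
    q,e=ik(T,[-.2,.2,-.8,.4,-.4,-2.3]);print(be,(x,z),q.round(2),round(e,2),"tool z",T[:3,2].round(2))
E
python3 t2.py
```

```text
[[-0.2  0.5 -2.  -0.1  0.1 -0.1]
 [-1.5  0.5 -2.8  0.2  0.1 -0.1]
 [ 1.6  1.5  3.8 -0.  -0.1  0.1]
 [ 0.9  0.   2.1 -0.2 -0.2 -0.1]
 [-3.2 -9.1 -1.   0.   0.   0.2]]
10 (-170, 60) [-0.17  0.18 -0.68  0.16 -0.46 -1.99] 0.0 tool z [ 0.23 -0.11 -0.97]
10 (-192, 30) [-0.17  0.24 -0.75  0.22 -0.33 -2.06] 0.0 tool z [ 0.23 -0.11 -0.97]
10 (-174, 10) [-0.19  0.29 -0.71  0.22 -0.32 -2.04] 0.0 tool z [ 0.23 -0.11 -0.97]
10 (-174, -20) [-0.19  0.36 -0.71  0.28 -0.25 -2.09] 0.0 tool z [ 0.23 -0.11 -0.97]
10 (-102, -20) [-0.23  0.39 -0.51  0.14 -0.41 -1.92] 0.0 tool z [ 0.23 -0.11 -0.97]
13 (-170, 60) [-0.19  0.21 -0.63  0.11 -0.54 -1.92] 0.0 tool z [ 0.19 -0.09 -0.98]
13 (-192, 30) [-0.18  0.26 -0.7   0.14 -0.41 -1.96] 0.0 tool z [ 0.19 -0.09 -0.98]
13 (-174, 10) [-0.2   0.31 -0.66  0.13 -0.4  -1.94] 0.0 tool z [ 0.19 -0.09 -0.98]
13 (-174, -20) [-0.21  0.38 -0.66  0.16 -0.33 -1.96] 0.0 tool z [ 0.19 -0.09 -0.98]
13 (-102, -20) [-0.24  0.41 -0.46  0.09 -0.5  -1.87] 0.0 tool z [ 0.19 -0.09 -0.98]
16 (-170, 60) [-0.2   0.23 -0.58  0.07 -0.61 -1.88] 0.0 tool z [ 0.14 -0.07 -0.99]
16 (-192, 30) [-0.2   0.28 -0.65  0.08 -0.49 -1.9 ] 0.0 tool z [ 0.14 -0.07 -0.99]
16 (-174, 10) [-0.21  0.33 -0.6   0.08 -0.48 -1.88] 0.0 tool z [ 0.14 -0.07 -0.99]
16 (-174, -20) [-0.22  0.4  -0.6   0.09 -0.42 -1.89] 0.0 tool z [ 0.14 -0.07 -0.99]
16 (-102, -20) [-0.24  0.43 -0.4   0.06 -0.58 -1.83] 0.0 tool z [ 0.14 -0.07 -0.99]
```

Run:
```python
from bed import *
from bench import arm
T=tool(arm.read_state());n=R.from_quat([.218,.976,0,0]).as_matrix()
print(delta(T,(392.8,-199.4,205),n))
```

```text
(array([  29.8,   52.3, -159.2]), array([ 1.9, 22.3, -0.4]))
```

{"fn": "servo_tool", "kwargs": {"commands": [[[255,0,0,-0.03,0,0,0],[255,0.007,0.013,-0.03,0,0,0],[255,0.007,0.013,-0.033,0,0,0],[255,0.008,0.013,-0.033,0,0,0],[255,0.008,0.013,-0.033,0,0,0],[255,0,0,0,0.5,5.6,0],[255,0,0,0,0.5,5.6,0],[255,0,0,0,0.5,5.6,-0.2],[255,0,0,0,0.4,5.5,-0.2],[255,0,0,0,0,0,0]]]}}

```text
clock: 12.42
position: [396.0, -200.8, 205.2]
ee_rot: [0.218, 0.976, 0.0, -0.0]
contact_force: [0.7, -0.4, -2.4]
gripper_width: 23.0
grasp_force: 60.5
```

{"fn": "servo_tool", "kwargs": {"commands": [[[255,0,0,0,0,0,-7],[255,0,0,0,0,0,-7],[255,0,0,0,0,0,-7],[255,0,0,0,0,0,-7],[255,0,0,0,0,0,-7],[255,0,0,0,0,0,-7],[255,0,0,0,0,0,-7],[255,0,0,0,0,0,-7],[255,0,0,0,0,0,-7],[255,0,0,0,0,0,-7]]]}}

```text
clock: 13.25
position: [391.7, -200.0, 204.5]
ee_rot: [-0.384, 0.923, -0.0, 0.0]
contact_force: [1.1, -0.3, -2.0]
gripper_width: 23.0
grasp_force: 60.5
```

{"fn": "servo_tool", "kwargs": {"commands": [[[255,0,0,0,0,0,-7],[255,0,0,0,0,0,-7],[255,0,0,0,0,0,-7],[255,0,0,0,0,0,-7],[255,0,0,0,0,0,-5],[255,0,0,0,0,0,0]]]}}

```text
clock: 13.75
position: [391.8, -200.0, 204.5]
ee_rot: [-0.628, 0.778, 0.0, 0.0]
contact_force: [-0.1, -0.3, -3.5]
gripper_width: 22.8
grasp_force: 60.5
```

Run:
```python
from bed import *
from bench import arm
T=tool(arm.read_state());n=R.from_quat([-.626,.78,0,0]).as_matrix()
print(T[:3,3],delta(T,(452,218,200),n))
```

```text
[ 391.83261657 -199.96781616  204.52276932] (array([-421.3,   29.1,    4.7]), array([-0. ,  0. ,  0.4]))
```

{"fn": "servo_tool", "kwargs": {"commands": [[[255,-0.03,0.002,0,0,0,0],[255,-0.04,0.003,0,0,0,0],[255,-0.04,0.003,0,0,0,0],[255,-0.04,0.003,0,0,0,0],[255,-0.04,0.003,0,0,0,0],[255,-0.04,0.003,0,0,0,0],[255,-0.04,0.003,0,0,0,0],[255,-0.04,0.003,0,0,0,0],[255,-0.04,0.003,0,0,0,0],[255,-0.04,0.003,0,0,0,0]]]}}

```text
clock: 14.58
position: [446.4, 188.9, 205.2]
ee_rot: [-0.627, 0.779, 0.001, 0.001]
contact_force: [0.9, -0.1, -2.3]
gripper_width: 23.0
grasp_force: 60.5
```

{"fn": "servo_tool", "kwargs": {"commands": [[[255,-0.031,0,0.01,0,0,0],[255,0,0,0.03,0,0,0],[255,0,0,0.04,0,0,0],[255,0,0,0.04,0,0,0],[255,0,0,0.04,0,0,0],[255,0,0,0.03,0,0,0],[255,0,0,0.02,0,0,0],[255,0,0,0.008,0,0,0],[255,0,0,0.003,0,0,0],[255,0,0,0,0,0,0]]]}}

```text
clock: 15.42
position: [453.8, 218.2, -15.8]
ee_rot: [-0.628, 0.778, 0.001, 0.0]
contact_force: [0.8, -0.4, -1.8]
gripper_width: 23.3
grasp_force: 60.5
```

{"fn": "servo_tool", "kwargs": {"commands": [[[255,0,0,0.003,0,0,0],[255,0,0,0.001,0,0,0],[255,0,0,0,0,0,0],[70,0,0,0,0,0,0],[70,0,0,0,0,0,0],[70,0,0,0,0,0,0],[70,0.006,0,-0.001,0,6.5,0],[70,0.0055,0,0,0,6.5,0],[70,0,0,0,0,0,0]]]}}

```text
clock: 16.17
position: [452.9, 209.4, -18.7]
ee_rot: [-0.626, 0.772, -0.072, -0.088]
contact_force: [-0.1, 0.6, -0.8]
gripper_width: 61.7
grasp_force: 0.0
```

Run:
```python
from bed import *
from bench import cams,arm
s=arm.read_state();w=cams.get_image("wrist");f=w["frame"];print(s["position"],s["gripper_width"]);cv2.imwrite("pics/w9.png",f)
c=biggest(mask(f,(100,120,50),(128,255,255)));b=[c[:,0][np.argmin(c[:,0]@v)] for v in((1,1),(-1,1))]
T=tool(s);P=[onz(w,p,7) for p in b];m=(P[0]+P[1])/2;print(b,P)
d=P[1]-P[0];print("yaw",np.degrees(np.arctan2(d[1],d[0]))-90,"tail mid",m,"in tool",np.linalg.inv(T)@np.r_[m,1]); print(T.round(3))
```

```text
[452.87888315 209.38087148 -18.71321634] 61.714935919342054
[array([257, 215], dtype=int32), array([312, 216], dtype=int32)] [array([485.25497953, 192.97706148,   7.        ]), array([453.59033704, 200.28614813,   7.        ])]
yaw 77.0021853309232 tail mid [469.42265828 196.6316048    7.        ] in tool [ 14.60705803 -18.85693142 -22.98825317   1.        ]
[[-2.02000e-01 -9.78000e-01 -4.60000e-02  4.52879e+02]
 [-9.53000e-01  2.07000e-01 -2.21000e-01  2.09381e+02]
 [ 2.26000e-01 -1.00000e-03 -9.74000e-01 -1.87130e+01]
 [ 0.00000e+00  0.00000e+00  0.00000e+00  1.00000e+00]]
```

{"fn": "servo_tool", "kwargs": {"commands": [[[255,0,0,0,0,0,0],[255,0,0,0,0,0,0],[255,0,0,0,0,0,0],[255,0,0,0,0,0,0],[255,0,0,0,0,0,0],[255,0,0,0,0,0,0]]]}}

```text
clock: 16.72
position: [451.2, 206.5, -18.3]
ee_rot: [-0.624, 0.773, -0.07, -0.088]
contact_force: [0.2, -0.8, 2.8]
gripper_width: 23.3
grasp_force: 59.5
```

Run:
```python
from bed import *
from bench import cams,arm
s=arm.read_state();w=cams.get_image("wrist");f=w["frame"];T=tool(s);print(T.round(4).tolist())
c=biggest(mask(f,(100,120,50),(128,255,255)));b=[c[:,0][np.argmin(c[:,0]@v)] for v in((1,1),(-1,1))];print(b)
Q=np.r_[onz(w,b[0],7),1];print(Q)
# lift plan: up 215 in world, then to (392,-200)
print("up",T[:3,:3].T@[0,0,215],"over",T[:3,:3].T@(np.array([392,-205,0])-[T[0,3],T[1,3],0]))
```

```text
[[-0.2064, -0.9773, -0.0485, 451.1611], [-0.9526, 0.212, -0.2182, 206.4778], [0.2235, 0.0012, -0.9747, -18.262], [0.0, 0.0, 0.0, 1.0]]
[array([256, 221], dtype=int32), array([378, 222], dtype=int32)]
[484.96574319 193.25435947   7.           1.        ]
up [  48.05285086    0.2487531  -209.56111673] over [404.18379641 -29.43369081  92.64534505]
```

{"fn": "servo_tool", "kwargs": {"commands": [[[255,0.003,0,-0.013,0,0,0],[255,0.007,0,-0.03,0,0,0],[255,0.009,0,-0.038,0,0,0],[255,0.009,0,-0.038,0,0,0],[255,0.009,0,-0.038,0,0,0],[255,0.008,0,-0.035,0,0,0],[255,0.004,0,-0.017,0,0,0],[255,0.02,-0.002,0.005,0,0,0],[255,0.037,-0.003,0.0084,0,0,0],[255,0.037,-0.003,0.0084,0,0,0]]]}}

```text
clock: 17.6
position: [437.7, 109.2, 195.0]
ee_rot: [-0.625, 0.773, -0.07, -0.088]
contact_force: [1.3, -0.5, -2.6]
gripper_width: 22.7
grasp_force: 59.3
```

{"fn": "servo_tool", "kwargs": {"commands": [[[255,0.037,-0.003,0.0084,0,0,0],[255,0.037,-0.003,0.0084,0,0,0],[255,0.037,-0.003,0.0084,0,0,0],[255,0.037,-0.003,0.0084,0,0,0],[255,0.037,-0.003,0.0084,0,0,0],[255,0.037,-0.003,0.0084,0,0,0],[255,0.037,-0.003,0.0084,0,0,0],[255,0.037,-0.003,0.0084,0,0,0],[255,0.018,-0.001,0.0042,0,0,0],[255,0,0,0,0,0,0]]]}}

```text
clock: 18.43
position: [392.4, -212.6, 195.3]
ee_rot: [-0.622, 0.775, -0.069, -0.089]
contact_force: [-0.1, 0.7, -2.3]
gripper_width: 23.1
grasp_force: 59.2
```

```bash
cat >> bed.py <<'E'
Rb=R.from_euler('y',12.9,degrees=True).as_matrix()
def tgt(xn,h,y=0): return O+axes(yaw)@[xn-114,y,h-18.3]
E
python3 - <<'E'
from bed import *
from bench import arm
T=tool(arm.read_state());print(T[:3,3],"target hover",tgt(-85,60))
print(delta(T,T[:3,3],Rt(yaw)@Rb))
T[:3,:3]=Rt(yaw)@Rb;print(delta(T,tgt(-85,60)))
E
```

```text
[ 392.43094842 -212.64898094  195.26419064] target hover [ 430.4581648  -260.7119681    61.99200063]
(array([0., 0., 0.]), array([ -0.6, -18. , 104.1]))
(array([-26.1, -26.5, 141.9]), np.int64(0))
```

{"fn": "servo_tool", "kwargs": {"commands": [[[255,0,0,0,0,-1.2,6.94],[255,0,0,0,0,-1.2,6.94],[255,0,0,0,0,-1.2,6.94],[255,0,0,0,0,-1.2,6.94],[255,0,0,0,0,-1.2,6.94],[255,0,0,0,0,-1.2,6.94],[255,0,0,0,0,-1.2,6.94],[255,0,0,0,0,-1.2,6.94],[255,0,0,0,0,-1.2,6.94],[255,0,0,0,0,-1.2,6.94]]]}}

```text
clock: 19.27
position: [394.2, -209.6, 195.5]
ee_rot: [-0.074, 0.995, -0.045, 0.044]
contact_force: [0.2, -0.9, -2.0]
gripper_width: 22.9
grasp_force: 59.1
```

{"fn": "servo_tool", "kwargs": {"commands": [[[255,0,0,0,0,-1.2,6.94],[255,0,0,0,0,-1.2,6.94],[255,0,0,0,0,-1.2,6.94],[255,0,0,0,0,-1.2,6.94],[255,0,0,0,0,-1.2,6.94],[255,-0.008,-0.008,0.02,0,0,0],[255,-0.009,-0.009,0.03,0,0,0],[255,-0.009,-0.009,0.03,0,0,0],[255,0,0,0.03,0,0,0],[255,0,0,0.03,0,0,0]]]}}

```text
clock: 20.1
position: [433.8, -258.5, 64.0]
ee_rot: [0.221, 0.969, -0.027, 0.107]
contact_force: [0.7, 0.0, -2.6]
gripper_width: 22.9
grasp_force: 59.3
```

```bash
cat > look.py <<'E'
import sys
from bed import *
from bench import cams,arm
s=arm.read_state();T=tool(s);B=axes(yaw);print(s["position"].round(1),s["joints"].round(2),"turn left",delta(T,T[:3,3],Rt(yaw)@Rb)[1])
C=T[:3,:3]@Rb.T*[-1,1,-1]      # carrier axes
N=T[:3,3]+C@[114,0,18.3]
print("nose in bed",(B.T@(N-O)).round(1))
for n,(x,y) in(("scene",(320,110)),("top",(370,150))):
    d=cams.get_image(n)
    c=biggest(mask(d["frame"],(105,130,60),(125,255,255)),(x,y,x+100,y+100))[:,0]
    e=[c[np.argmax(c@v)] for v in(((-1,0),(1,-2)) if n=="scene" else ((-1,-3),(3,-1)))]
    for yy,p in zip((38,-38),e):
        q=N+C@[0,yy,1];print(n,"nose pred",proj(d,q).round(1),"seen",p,"world err at depth",(onz(d,p,q[2])-q)[:2].round(1))
E
python3 look.py
```

```text
[ 433.8 -258.5   64. ] [-0.17  0.23 -0.69  0.15 -0.44 -1.97] turn left [-0.2  0.5  0.3]
nose in bed [-82.5   4.2  62. ]
scene nose pred [370.3 148.5] seen [372 149] world err at depth [-5.6 -0.7]
scene nose pred [389.4 139.9] seen [374 149] world err at depth [21.9 65. ]
top nose pred [403.3 201.6] seen [403 204] world err at depth [-6.7  0.6]
top nose pred [427.7 214.3] seen [426 215] world err at depth [-2.1  4.7]
```

{"fn": "servo_tool", "kwargs": {"commands": [[[255,-0.004,-0.002,0.016,-0.2,0.5,0.3],[255,-0.004,-0.002,0.016,0,0,0],[255,-0.0025,0,0.012,0,0,0],[255,0,0,0,0,0,0]]]}}

```text
clock: 20.53
position: [449.4, -270.5, 24.1]
ee_rot: [0.223, 0.969, -0.024, 0.102]
contact_force: [-0.2, 0.6, -2.3]
gripper_width: 23.5
grasp_force: 59.6
```

```bash
python3 look.py
cat > lat.py <<'E'
# lateral comparison in each picture: dark bed / blue carrier edges along a row of constant bed x
from bed import *
from bench import cams,arm
T=tool(arm.read_state());B=axes(yaw);C=T[:3,:3]@Rb.T*[-1,1,-1];N=T[:3,3]+C@[114,0,18.3]
h=(B.T@(N-O))[2]
for n in("top","scene"):
    d=cams.get_image(n);f=d["frame"];m=mask(f,(105,130,60),(125,255,255))
    def prof(x,z,img,lo=-70,hi=70):
        ys=np.arange(lo,hi+1,1.);px=np.array([proj(d,O+B@[x,y,z]) for y in ys],np.float32)
        return ys,cv2.remap(img,px[:,0].reshape(1,-1),px[:,1].reshape(1,-1),cv2.INTER_LINEAR)[0]
    nx=(B.T@(N-O))[0]
    for dx in(15,25,60,80):
        ys,v=prof(nx-dx,h+7,m);on=ys[v>127];print(n,"carrier",-dx,(on.min(),on.max()) if len(on) else None)
    g=cv2.cvtColor(f,cv2.COLOR_BGR2GRAY)
    for x in(-62,-50,-30,20,35):
        ys,v=prof(x,0,g,-72,72);print(n,x,v[::4].astype(int).tolist())
E
python3 lat.py
```

```text
[ 449.4 -270.5   24.1] [-0.2   0.33 -0.68  0.15 -0.36 -1.96] turn left [-0.  -0.1  0.1]
nose in bed [-81.6  -0.2  16.5]
scene nose pred [366.6 154.7] seen [375 166] world err at depth [-47.1  35.3]
scene nose pred [385.2 146.3] seen [388 172] world err at depth [-60.2 108.4]
top nose pred [404.8 196.3] seen [406 197] world err at depth [-1.8 -3.5]
top nose pred [428.3 208.7] seen [429 209] world err at depth [-0.9 -1.9]
top carrier -15 (np.float64(-40.0), np.float64(37.0))
top carrier -25 (np.float64(-39.0), np.float64(38.0))
top carrier -60 (np.float64(-39.0), np.float64(37.0))
top carrier -80 (np.float64(-39.0), np.float64(37.0))
top -62 [167, 157, 132, 147, 132, 122, 129, 81, 76, 138, 165, 135, 76, 122, 166, 166, 162, 162, 163, 164, 164, 164, 157, 151, 160, 141, 75, 78, 132, 141, 83, 72, 111, 123, 121, 111, 98]
top -50 [167, 166, 169, 148, 110, 120, 134, 89, 80, 139, 164, 146, 107, 146, 170, 165, 164, 163, 163, 169, 170, 168, 159, 146, 156, 151, 91, 72, 128, 140, 90, 74, 108, 122, 120, 115, 103]
top -30 [166, 167, 166, 168, 151, 123, 133, 91, 82, 121, 129, 98, 67, 93, 138, 167, 16
[... 833 characters left out ...]
, 94, 83, 72, 70, 68, 67, 68, 66, 67, 71, 91, 142, 206, 219, 204, 174, 146, 111, 100, 154, 195, 160, 108, 98, 94, 117, 153, 164, 151]
scene -30 [201, 199, 196, 194, 190, 188, 185, 179, 167, 149, 133, 130, 115, 134, 193, 226, 225, 222, 223, 225, 222, 192, 134, 113, 121, 125, 106, 143, 186, 145, 98, 85, 113, 142, 107, 76, 76]
scene 20 [198, 199, 199, 198, 188, 164, 147, 149, 153, 136, 99, 81, 76, 75, 79, 98, 132, 143, 144, 143, 143, 156, 169, 155, 113, 82, 76, 76, 80, 93, 113, 106, 128, 178, 197, 199, 196]
scene 35 [198, 197, 198, 199, 189, 157, 119, 114, 139, 154, 134, 107, 96, 104, 123, 141, 140, 123, 104, 105, 101, 113, 138, 129, 128, 106, 100, 88, 83, 90, 113, 133, 136, 174, 189, 194, 198]
```

Run:
```python
from bed import *
from bench import cams
B=axes(yaw);d=cams.get_image("top");g=cv2.cvtColor(d["frame"],cv2.COLOR_BGR2GRAY)
for z,xs in((8,range(-60,-15,5)),(0,range(-70,0,10))):
  for x in xs:
    ys=np.arange(-70,70,1.);px=np.array([proj(d,O+B@[x,y,z]) for y in ys],np.float32)
    v=cv2.remap(g,px[:,0].reshape(1,-1),px[:,1].reshape(1,-1),cv2.INTER_CUBIC)[0].astype(float)
    if z==8:
        L=(ys>32)&(ys<52);Rr=(ys<-38)&(ys>-58);pk=lambda k:(ys[k]*np.clip(v[k]-95,0,None)).sum()/np.clip(v[k]-95,0,None).sum()
        print(x,"rails",round(pk(L),1),round(pk(Rr),1),"mid",round((pk(L)+pk(Rr))/2,1))
    else:
        gr=np.gradient(v);k=(ys>46)&(ys<64);print(x,"left edge",ys[k][np.argmax(gr[k])],"right edge",ys[ys<-48][np.argmin(gr[ys<-48])])
```

```text
-60 rails 43.9 -51.1 mid -3.6
-55 rails 44.1 -50.5 mid -3.2
-50 rails 43.9 -49.4 mid -2.7
-45 rails 44.2 -50.8 mid -3.3
-40 rails 44.4 -51.2 mid -3.4
-35 rails 44.5 -51.2 mid -3.3
-30 rails 44.1 -51.4 mid -3.6
-25 rails 43.5 -51.1 mid -3.8
-20 rails 42.9 -51.2 mid -4.1
-70 left edge 53.0 right edge -57.0
-60 left edge 56.0 right edge -66.0
-50 left edge 54.0 right edge -59.0
-40 left edge 55.0 right edge -55.0
-30 left edge 53.0 right edge -56.0
-20 left edge 55.0 right edge -55.0
-10 left edge 63.0 right edge -56.0
```

{"fn": "servo_tool", "kwargs": {"commands": [[[255,-0.001,-0.0015,0.005,0,0,0],[255,-0.0012,0,0.005,0,0,0],[255,-0.0005,0,0.002,0,0,0],[255,0,0,0,0,0,0]]]}}

```text
clock: 21.12
position: [453.4, -274.4, 13.1]
ee_rot: [0.223, 0.969, -0.024, 0.102]
contact_force: [-0.7, -0.2, -2.4]
gripper_width: 22.9
grasp_force: 59.6
```

{"fn": "servo_tool", "kwargs": {"commands": [[[255,-0.0005,0,0.002,0,0,0],[255,0,0,0,0,0,0],[255,0,0,0,0,0,0]]]}}

```text
clock: 21.37
position: [454.4, -274.8, 11.7]
ee_rot: [0.223, 0.969, -0.024, 0.103]
contact_force: [-0.0, -0.1, -1.8]
gripper_width: 23.3
grasp_force: 59.6
```

```bash
python3 look.py; python3 -c "
from bench import arm
print(arm.read_state()['contact_force'],arm.read_state()['wrist_torque'])"
```

```text
[ 454.4 -274.8   11.7] [-0.21  0.36 -0.68  0.16 -0.32 -1.96] turn left [-0.   0.   0.1]
nose in bed [-81.1  -2.    2.7]
scene nose pred [365.6 156.3] seen [376 170] world err at depth [-57.7  42. ]
scene nose pred [384. 148.] seen [386 174] world err at depth [-59.  111.3]
top nose pred [405.4 194.9] seen [406 196] world err at depth [-3.3 -1.7]
top nose pred [428.7 207.1] seen [429 207] world err at depth [ 0.2 -0.8]
[-0.20170321 -0.79074815 -1.13251377] [ 0.2583535   0.54586846 -0.02456448]
```

{"fn": "servo_tool", "kwargs": {"commands": [[[255,-0.0004,0,0.0015,0,0,0],[255,0,0,0,0,0,0],[255,0,0,0,0,0,0]]]}}

```text
clock: 21.72
position: [455.1, -275.1, 10.4]
ee_rot: [0.223, 0.969, -0.024, 0.103]
contact_force: [-0.4, 0.3, -2.1]
gripper_width: 23.2
grasp_force: 59.6
```

{"fn": "servo_tool", "kwargs": {"commands": [[[255,-0.0003,0,0.001,0,0,0],[255,0,0,0,0,0,0],[255,0,0,0,0,0,0]]]}}

```text
clock: 21.97
position: [455.4, -275.3, 10.0]
ee_rot: [0.223, 0.969, -0.024, 0.103]
contact_force: [-2.8, 2.2, 3.6]
gripper_width: 23.1
grasp_force: 60.5
```

{"fn": "servo_tool", "kwargs": {"commands": [[[255,-0.005,0,-0.0011,0,0,0],[255,-0.005,0,-0.0011,0,0,0],[255,-0.005,0,-0.0011,0,0,0],[255,0,0,0,0,0,0]]]}}

```text
clock: 22.3
position: [465.5, -281.3, 15.6]
ee_rot: [0.224, 0.969, -0.024, 0.1]
contact_force: [-7.3, 1.7, 6.6]
gripper_width: 23.0
grasp_force: 61.0
```

```bash
cat > st.py <<'E'
from bed import *
from bench import arm
s=arm.read_state();T=tool(s);B=axes(yaw);C=T[:3,:3]@Rb.T*[-1,1,-1];N=T[:3,3]+C@[114,0,18.3]
print(s["clock"],"nose bed",(B.T@(N-O)).round(1),"F bed",(B.T@s["contact_force"]).round(1),"M",(B.T@s["wrist_torque"]).round(2),"turn",delta(T,T[:3,3],Rt(yaw)@Rb)[1],s["gripper_width"].round(1))
E
python3 st.py
```

```text
Traceback (most recent call last):
  File "st.py", line 4, in <module>
    print(s["clock"],"nose bed",(B.T@(N-O)).round(1),"F bed",(B.T@s["contact_force"]).round(1),"M",(B.T@s["wrist_torque"]).round(2),"turn",delta(T,T[:3,3],Rt(yaw)@Rb)[1],s["gripper_width"].round(1))
                                                                                                                                                                          ^^^^^^^^^^^^^^^^^^^^^^^^
AttributeError: 'float' object has no attribute 'round'
```

```bash
sed -i 's/s\["gripper_width"\].round(1)/s["gripper_width"]/' st.py; python3 st.py
```

```text
22.3 nose bed [-67.8  -3.    0.4] F bed [-3.8 -1.7  9.1] M [-0.1   1.86  0.18] turn [-0.1 -0.2  0. ] 22.977066135689746
```

{"fn": "servo_tool", "kwargs": {"commands": [[[255,-0.0039,0,-0.0014,0,0,0],[255,-0.0039,0,-0.0009,0,0,0],[255,-0.0039,0,-0.0009,0,0,0],[255,-0.0039,0,-0.0009,0,0,0],[255,0,0,0,0,0,0]]]}}

```text
clock: 22.72
position: [480.9, -287.9, 23.4]
ee_rot: [0.223, 0.969, -0.024, 0.102]
contact_force: [-4.7, 0.3, 3.1]
gripper_width: 23.5
grasp_force: 60.4
```

```bash
python3 st.py
```

```text
22.7167 nose bed [-49.5  -2.2   0.8] F bed [-2.7 -1.8  4.7] M [-0.23  1.48  0.13] turn [-0.  -0.   0.1] 23.450841567424803
```

{"fn": "servo_tool", "kwargs": {"commands": [[[255,-0.0039,0,-0.0009,0,0,0],[255,-0.0039,0,-0.0009,0,0,0],[255,-0.0039,0,-0.0009,0,0,0],[255,-0.0039,0,-0.0009,0,0,0],[255,-0.0039,0,-0.0009,0,0,0],[255,-0.0039,0,-0.0009,0,0,0],[255,0,0,0,0,0,0]]]}}

```text
clock: 23.3
position: [495.9, -296.4, 31.5]
ee_rot: [0.224, 0.969, -0.024, 0.098]
contact_force: [-10.8, 2.5, 2.7]
gripper_width: 23.2
grasp_force: 60.7
```

```bash
python3 st.py
```

```text
23.3 nose bed [-30.2  -3.3  -0.1] F bed [-8.6 -2.5  7. ] M [-0.25  2.72  0.19] turn [-0.1 -0.5 -0. ] 23.234593537627468
```

{"fn": "servo_tool", "kwargs": {"commands": [[[255,-0.0039,-0.0005,-0.0011,0,0,0],[255,-0.0039,-0.0005,-0.0011,0,0,0],[255,-0.0039,0,-0.0009,0,0,0],[255,-0.0039,0,-0.0009,0,0,0],[255,-0.0039,0,-0.0009,0,0,0],[255,0,0,0,0,0,0]]]}}

```text
clock: 23.8
position: [514.6, -305.6, 41.2]
ee_rot: [0.223, 0.969, -0.024, 0.101]
contact_force: [-5.3, 1.7, -0.3]
gripper_width: 23.1
grasp_force: 60.0
```

```bash
python3 st.py
```

```text
23.8 nose bed [-7.3 -3.3  0.4] F bed [-5.2 -0.8  2. ] M [-0.03  1.69  0.05] turn [-0.  -0.2  0. ] 23.05837923065719
```

{"fn": "servo_tool", "kwargs": {"commands": [[[255,-0.002,0,-0.0005,0,0,0],[255,-0.002,0,-0.0005,0,0,0],[255,-0.002,0,-0.0005,0,0,0],[255,0,0,0,0,0,0]]]}}

```text
clock: 24.13
position: [518.6, -307.5, 43.3]
ee_rot: [0.223, 0.969, -0.024, 0.1]
contact_force: [-6.6, 3.7, -1.7]
gripper_width: 22.9
grasp_force: 60.1
```

```bash
python3 st.py
```

```text
24.1333 nose bed [-2.4 -3.3  0.2] F bed [-7.5  0.4  1.7] M [0.29 2.33 0.21] turn [-0.1 -0.3  0.1] 22.944670737630442
```

{"fn": "servo_tool", "kwargs": {"commands": [[[255,-0.002,0,-0.0005,0,0,0],[255,-0.002,0,-0.0005,0,0,0],[255,0,0,0,0,0,0]]]}}

```text
clock: 24.38
position: [518.2, -307.7, 43.6]
ee_rot: [0.224, 0.97, -0.023, 0.096]
contact_force: [-12.5, 9.7, 1.7]
gripper_width: 22.6
grasp_force: 60.7
```

```bash
python3 st.py
```

```text
24.3833 nose bed [-2.4 -3.6 -0.3] F bed [-13.3   3.3   8.1] M [0.96 3.91 0.18] turn [-0.1 -0.8  0. ] 22.645066787122172
```

{"fn": "servo_tool", "kwargs": {"commands": [[[255,-0.002,0,-0.0005,0,0,0],[255,-0.002,0,-0.0005,0,0,0],[255,0,0,0,0,0,0]]]}}

```text
clock: 24.63
position: [517.8, -307.9, 43.5]
ee_rot: [0.225, 0.97, -0.022, 0.092]
contact_force: [-17.2, 12.5, 1.9]
gripper_width: 23.1
grasp_force: 61.0
```

```bash
python3 st.py
python3 - <<'E'
from bed import *
from bench import cams
B=axes(yaw)
for n in("top","scene"):
    d=cams.get_image(n);f=d["frame"];cv2.imwrite(f"pics/{n}_home.png",f);m=mask(f,(100,110,50),(128,255,255))
    for y in(-36,-28,-18,0,18,25,33):
        xs=np.arange(-130,25,1.);out=[]
        px=np.array([proj(d,O+B@[x,y-2.5,5]) for x in xs],np.float32)
        v=cv2.remap(m,px[:,0].reshape(1,-1),px[:,1].reshape(1,-1),cv2.INTER_LINEAR)[0]>127
        e=np.flatnonzero(np.diff(v.astype(int)));print(n,y,[(xs[i],"on" if v[i+1] else "off") for i in e])
E
```

```text
24.6333 nose bed [-2.5 -4.2 -1.2] F bed [-18.2   3.7  10.6] M [1.34 5.29 0.09] turn [-0.2 -1.3 -0.1] 23.11515571621614
top -36 [(np.float64(-83.0), 'on'), (np.float64(-63.0), 'off'), (np.float64(-59.0), 'on'), (np.float64(-33.0), 'off'), (np.float64(-27.0), 'on'), (np.float64(-23.0), 'off'), (np.float64(-22.0), 'on'), (np.float64(-13.0), 'off'), (np.float64(-11.0), 'on'), (np.float64(-3.0), 'off')]
top -28 [(np.float64(-85.0), 'on'), (np.float64(-70.0), 'off')]
top -18 [(np.float64(-90.0), 'on'), (np.float64(-86.0), 'off'), (np.float64(-23.0), 'on'), (np.float64(-2.0), 'off')]
top 0 [(np.float64(-90.0), 'on'), (np.float64(-85.0), 'off'), (np.float64(-21.0), 'on'), (np.float64(0.0), 'off')]
top 18 [(np.float64(-106.0), 'on'), (np.float64(1.0), 'off')]
top 25 [(np.float64(-105.0), 'on'), (np.float64(-71.0), 'off')]
top 33 [(np.float64(-108.0), 'on'), (np.float64(-68.0), 'off')]
scene -36 [(np.float64(-120.0), 'on'), (np.float64(-110.0), 'off')]
scene -28 [(np.float64(-123.0), 'on'), (np.float64(-113.0), 'off'), (np.float64(-100.0), 'on'), (np.float64(-98.0), 'off'), (np.float64(-29.0), 'on'), (np.float64(-28.0), 'off')]
scene -18 []
scene 0 []
scene 18 [(np.float64(-120.0), 'on'), (np.float64(-62.0), 'off'), (np.float64(-42.0), 'on'), (np.float64(-40.0), 'off')]
scene 25 [(np.float64(-120.0), 'on'), (np.float64(-62.0), 'off')]
scene 33 [(np.float64(-117.0), 'on'), (np.float64(-62.0), 'off'), (np.float64(-33.0), 'on'), (np.float64(-15.0), 'off')]
```

```bash
cat > edges.py <<'E'
from bed import *
from bench import cams
B=axes(yaw);d=cams.get_image("top");m=mask(d["frame"],(100,110,50),(128,255,255))
for x in range(-100,-45,6):
    ys=np.arange(-60,60,.5);px=np.array([proj(d,O+B@[x,y,7]) for y in ys],np.float32)
    v=cv2.remap(m,px[:,0].reshape(1,-1),px[:,1].reshape(1,-1),cv2.INTER_LINEAR)[0];on=ys[v>127];print(x,(on.min(),on.max()) if len(on) else None)
E
python3 edges.py
```

```text
-100 (np.float64(8.5), np.float64(34.0))
-94 (np.float64(5.5), np.float64(35.0))
-88 (np.float64(-22.0), np.float64(35.0))
-82 (np.float64(-42.5), np.float64(34.5))
-76 (np.float64(-42.5), np.float64(35.0))
-70 (np.float64(-42.5), np.float64(35.5))
-64 (np.float64(-41.5), np.float64(34.5))
-58 (np.float64(-43.0), np.float64(20.0))
-52 (np.float64(-41.0), np.float64(19.0))
-46 (np.float64(-41.0), np.float64(20.5))
```

{"fn": "servo_tool", "kwargs": {"commands": [[[255,0.002,0.0005,0.0005,0,0,0],[255,0.002,0.0005,0.0005,0,0,0],[255,0,0,0,0,0,0],[255,0,0,0,0,0,0]]]}}

```text
clock: 25.12
position: [518.3, -307.5, 43.3]
ee_rot: [0.225, 0.969, -0.023, 0.096]
contact_force: [-10.8, 3.7, -0.3]
gripper_width: 23.0
grasp_force: 60.3
```

```bash
python3 st.py
```

```text
25.1167 nose bed [-2.5 -3.6 -0.5] F bed [-10.4  -1.4   4.5] M [-0.18  3.52  0.12] turn [-0.1 -0.8 -0.1] 22.999323164469587
```

{"fn": "servo_tool", "kwargs": {"commands": [[[255,0.002,0,0.0005,0,0,0],[255,0,0,0,0,0,0],[120,0,0,0,0,0,0],[70,0,0,0,0,0,0],[70,0,0,0,0,0,0],[70,0,0,0,0,0,0],[70,0,0,-0.01,0,0,0],[70,0,0,-0.02,0,0,0],[70,0,0,-0.02,0,0,0],[70,0,0,0,0,0,0]]]}}

```text
clock: 25.95
position: [517.0, -304.5, 100.3]
ee_rot: [0.222, 0.969, -0.024, 0.108]
contact_force: [1.7, -0.3, 0.5]
gripper_width: 62.1
grasp_force: 0.0
```

```bash
python3 st.py; python3 edges.py
python3 - <<'E'
from bed import *
from bench import cams
B=axes(yaw);d=cams.get_image("wrist");cv2.imwrite("pics/w10.png",d["frame"])
for p in((-120,-41,7),(-120,35,7),(0,-20,1),(-51,-28,3),(-35,-28,3)):print(p,proj(d,O+B@np.array(p)).round())
m=mask(d["frame"],(100,110,50),(128,255,255));c=biggest(m);print(cv2.boundingRect(c))
b=[c[:,0][np.argmin(c[:,0]@v)] for v in((1,1),(-1,1))]
for p in b:
    o,v=ray(d,p);n=B[:,2];t=((O+7*n-o)@n)/(v@n);print(p,"tail corner in bed",(B.T@(o+t*v-O)).round(1))
E
```

```text
25.95 nose bed [18.9 -1.2 54.9] F bed [ 1.7  0.4 -0.3] M [0.01 0.36 0.01] turn [0.1 0.6 0.1] 62.086884164957006
-100 (np.float64(6.5), np.float64(34.5))
-94 (np.float64(-24.0), np.float64(35.0))
-88 (np.float64(-34.0), np.float64(35.0))
-82 (np.float64(-42.5), np.float64(35.0))
-76 (np.float64(-42.5), np.float64(35.0))
-70 (np.float64(-42.0), np.float64(35.5))
-64 (np.float64(-41.5), np.float64(17.0))
-58 (np.float64(-41.5), np.float64(35.0))
-52 (np.float64(-41.0), np.float64(19.0))
-46 (np.float64(-41.0), np.float64(20.0))
(-120, -41, 7) [266. 187.]
(-120, 35, 7) [364. 187.]
(0, -20, 1) [294. 332.]
(-51, -28, 3) [284. 273.]
(-35, -28, 3) [284. 292.]
(289, 186, 74, 145)
[326 186] tail corner in bed [-121.     5.5    7. ]
[362 187] tail corner in bed [-120.3   33.5    7. ]
```

The tail reads −120.5 mm in bed axes, which matches fully home, and the carrier stayed put on release. Retreating clear.

{"fn": "servo_tool", "kwargs": {"commands": [[[70,0.005,0,-0.025,0,0,0],[70,0.01,0,-0.03,0,0,0],[70,0.01,0,-0.03,0,0,0],[70,0.01,0,-0.03,0,0,0],[70,0.005,0,-0.015,0,0,0],[70,0,0,0,0,0,0],[70,0,0,0,0,0,0]]]}}

```text
clock: 26.63
position: [454.3, -274.4, 213.7]
ee_rot: [0.223, 0.969, -0.024, 0.104]
contact_force: [-0.0, -0.1, 0.5]
gripper_width: 62.1
grasp_force: 0.0
```

Run:
```python
from bed import *
from bench import cams
B=axes(yaw);n=B[:,2]
for nm in("wrist","top"):
    d=cams.get_image(nm);f=d["frame"];cv2.imwrite(f"pics/end_{nm}.png",f);hsv=cv2.cvtColor(f,cv2.COLOR_BGR2HSV)
    c=biggest(mask(f,(100,110,50),(128,255,255)),None if nm=="wrist" else(370,150,470,250))[:,0]
    P=[]
    for p in c:
        o,v=ray(d,p);t=((O+5*n-o)@n)/(v@n);P.append(B.T@(o+t*v-O))
    P=np.array(P);print(nm,"bed extents",P.min(0).round(1),P.max(0).round(1))
    # blue along side strips, under clip line
    m=mask(f,(100,110,50),(128,255,255))
    for y in(-30,24,-22,16):
        xs=np.arange(-125,5,1.);px=np.array([proj(d,O+B@[x,y,5]) for x in xs],np.float32)
        v=cv2.remap(m,px[:,0].reshape(1,-1),px[:,1].reshape(1,-1),cv2.INTER_LINEAR)[0]>127
        print(nm,y,"".join("#" if a else "." for a in v[::2]))
t=cams.get_image("top");o=biggest(mask(t["frame"],(5,150,80),(16,255,255)),(255,200,310,250));print(cv2.minAreaRect(np.array([onz(t,p[0],5.)[:2] for p in o],np.float32))[0])
```

```text
wrist bed extents [-121.6  -23.1    5. ] [-2.7 34.5  5. ]
wrist -30 ...#############################.................................
wrist 24 ...#############################..........................##.....
wrist -22 ...###################..............................#########....
wrist 16 ...###########################################################...
top bed extents [-131.5  -44.3    5. ] [ 0.8 35.2  5. ]
top -30 ..##########################.....................................
top 24 .###########################.....................................
top -22 ######################..............................##########...
top 16 ..#############################################################..
(449.7407531738281, 77.79386138916016)
```

Run:
```python
from bed import *
from bench import cams
B=axes(yaw);d=cams.get_image("wrist");f=d["frame"]
for y in range(-27,24,5):
    xs=np.arange(-8,18,1.5);px=np.array([proj(d,O+B@[x,y,1]) for x in xs],np.float32)
    v=cv2.remap(f,px[:,0].reshape(1,-1),px[:,1].reshape(1,-1),cv2.INTER_LINEAR)[0]
    print(y,[f"{a[0]}/{a[2]}" for a in v])
```

```text
-27 ['146/139', '145/139', '145/139', '146/139', '146/139', '146/139', '146/139', '148/140', '146/139', '147/140', '146/139', '147/140', '147/141', '148/141', '147/140', '146/141', '147/141', '144/139']
-22 ['87/36', '84/37', '81/35', '80/36', '74/35', '51/33', '38/32', '36/32', '37/33', '37/33', '37/33', '38/35', '45/42', '53/49', '56/50', '56/51', '55/50', '56/51']
-17 ['101/35', '97/35', '93/35', '91/35', '84/37', '61/41', '49/43', '48/42', '48/43', '49/44', '49/44', '52/47', '58/53', '61/56', '60/55', '64/59', '70/64', '56/51']
-12 ['175/48', '175/46', '174/47', '170/47', '155/54', '110/70', '93/84', '106/99', '111/104', '112/105', '113/106', '113/106', '112/104', '101/94', '72/65', '60/54', '58/52', '55/50']
-7 ['168/46', '165/44', '165/45', '161/46', '153/59', '124/89', '113/103', '113/105', '111/103', '112/104', '112/104', '112/104', '111/103', '109/101', '107/99', '110/103', '111/103', '110/103']
-2 ['162/45', '159/44', '159/44', '159/45', '151/59', '122/87', '106/98', '106/99', '107/99', '108/100', '109/102', '111/103', '111/103', '111/102', '109/101', '110/102', '110/101', 
[... 207 characters left out ...]
, '159/43', '158/42', '158/44', '149/57', '119/85', '104/96', '103/96', '102/95', '103/96', '103/96', '103/96', '103/96', '103/96', '103/95', '102/95', '102/95', '102/94']
13 ['158/41', '158/43', '158/42', '158/44', '149/57', '118/83', '103/94', '102/95', '103/96', '102/95', '102/95', '102/95', '102/96', '103/96', '101/94', '102/95', '101/92', '100/92']
18 ['158/42', '157/41', '156/41', '154/41', '139/43', '78/40', '47/40', '45/41', '47/42', '48/43', '52/47', '62/57', '84/78', '102/94', '105/97', '106/97', '103/95', '100/93']
23 ['147/47', '141/45', '116/41', '84/38', '72/36', '51/36', '40/35', '42/37', '43/39', '43/39', '44/39', '48/43', '66/60', '89/82', '94/87', '91/84', '81/74', '64/59']
```

The nose edge is square across the bed and runs straight into both black stops with no gap (at bed y of about −20 and +20). Handing in.

```bash
python3 -c "
from bench import ticket
print(ticket.job_done())"
```

```text
the job is handed in; nothing more can be done
None
```

The blue carrier is loaded, released and handed in at about 27 s: it stopped firmly with its nose square against both stops, which puts its grooves under the clips, though I didn't see or measure the clips snapping down, and the orange carrier and tub weren't touched.

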